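# Press a label holder home behind the reagent shelf's lip

### The job

One of the three bays of the reagent shelf has no label holder on its front lip. Take the wide label holder that stands on the bench, push its rear leg down behind the lip at the middle of that bay, card outwards like the two already fitted, until its foot is hard down on the shelf board; then finish while still gripping it and pressing it firmly down, so that the adhesive on the foot can take (do not let go). Leave the other things where they stand.

Things in the scene. Friction and masses are not known exactly. Their poses are not given: they have to be found in the camera images.
- holder_mid (a point): Wide label holder: loose grey plastic clip, white card on its front, 80 mm wide (y), 62 tall (z), 20 front to back (x), about 50 g, standing upright on its two legs. This point is its centre, 31 mm above the feet. Its x axis points from the card to the rear leg (card looks along -x). The part from 28 to 62 mm above the feet is stiff: grip it there across the 20 mm thickness (along x).
- holder_face (a point): Middle of the card face of the wide holder, 10 mm in front (-x) of holder_mid; fitted, it looks outwards, to the robot's side. The front panel behind the card is 80 mm wide and 5 mm thick (x -10 to -5 mm from holder_mid).
- holder_foot (a point): Underside of the wide holder's rear leg, 7.5 mm behind (+x) and 31 mm below holder_mid. The leg is 50 mm wide, 5 mm thick (x +5 to +10 mm from holder_mid), with a round end of 2.5 mm radius, as the front panel has. The 10 mm gap between leg and panel is open below, 28 mm high, and straddles the shelf lip. Fitted, keep the finger tips over 26 mm above this foot.
- bay_mid (a point): Where to fit it: middle of the unlabelled bay along the shelf lip, in mid-thickness of the lip, at the height of the board's top. x points level inwards over the shelf (from the robot's side), square to the lip; y along the lip; z up. Home: holder_mid is 31 mm above this point, its x axis along this x, and its offset in x between -2.5 and +2.5 mm (0 is a good aim).
- lip_top (a point): Top edge of the aluminium lip, 24 mm above bay_mid. The lip is 5 mm thick with a rounded top and runs the shelf's whole 560 mm. The holder goes down over it: front panel outside, rear leg behind it.
- leaf_top (a point): Top of the spring-steel leaf behind the lip at this bay, 110 mm wide. Free, its face is 3 mm behind the lip; above 15 mm height it is bent back as a lead-in, reaching 24 mm height and about 15 mm behind mid-lip here. It yields inwards up to 12 mm (2 N, plus 0.5 N per mm). Pushed down, the leg meets the bend 19 mm above home: up to about 14 N, gone once past it (15 mm above home), then light drag; at home the board is a solid stop.
- shelf: Reagent shelf: fixed teal bench riser, 560 mm wide, board 300 mm deep, its top 100 mm above the bench. Origin on the bench, mid-width, 100 mm behind the lip; x away from the robot. Three bays, middles at y -170, 0, 170 mm, parted by 35 mm high wires from 60 mm behind the lip; each has a 12 mm high drip tray from there on, with a bottle and a carton 80 mm or more behind the lip. Two bays carry a wide holder already.
- small_mid (a point): A bystander: a spare label holder of the same profile and height (62 mm), but only 46 mm wide, standing loose on the bench; this is its centre. Not to be used.
- slide_box: A bystander: shut navy microscope slide box, 85 x 100 x 34 mm, loose on the bench; origin at the centre of its underside.
- tally: A bystander: round steel hand tally counter, 52 mm across, 38 mm tall, loose on the bench; origin at the centre of its underside.
- beaker: A bystander: glass beaker, 60 mm across, 75 mm tall, loose on the bench; origin at the centre of its underside.
- amber_bottle: A bystander: amber bottle, 58 mm across, 115 mm tall, loose in the drip tray of the bay without label; origin at the centre of its underside.
- white_jar: A bystander: white jar, 68 mm across, 85 mm tall, loose in the drip tray of a labelled bay; origin at the centre of its underside.
- clear_bottle: A bystander: clear bottle, 54 mm across, 110 mm tall, loose in the drip tray of a labelled bay; origin at the centre of its underside.

How it is judged:
By the outcome, as a careful person would: the job done as asked, in the order asked, and still so for the second after the job is handed in, while the arm keeps its last pose, push and grip.
It also fails if it takes over 46 s, if anything falls off the work surface, if the arm or the gripper's body presses on something with over 40 N, if the wrist force passes 120 N, or if a joint passes its speed limit or range.

### The arm

A 6-joint arm with a two-finger parallel gripper is mounted at the origin on the work surface. World frame = base frame: x ahead of the robot, y to its left, z up, the work surface at z = 0. Lengths are in m, angles in rad, forces in N, time in s.
With the tool pointing down it reaches from about 0.375 to 0.9 m from the base axis. Payload 3.1 kg.
Tool frame: the origin (TCP) lies between the finger pads; the fingertips stand 25 mm ahead of it and the grasp point (between the pads) lies 6 mm ahead of it (env.tip_reach is the distance from the TCP to the fingertips, in m); z points along the fingers, x is the direction in which the jaws open and shut, and the axes are right-handed (so a half turn about z gives the same grasp; the last joint's range is limited). The gripper opens to 87 mm and grips with 3 to 60 N. Pads are 19 mm wide; open, the fingers measure 117 mm over their backs; the gripper's body (75 mm by 190 mm) begins 51 mm behind the grasp point.
Start: joints at [0.953, 0.527, 1.433, -0, 1.181, -0.178], TCP at [0.266, 0.566, 0.248] pointing down, gripper open.
Joint ranges: [-3.08, 3.08], [-0.75, 2.2], [0.22, 2.44], [-1.43, 4.57], [0, 2.65], [-2.85, 2.85]. Speed limits (rad/s): [2.79, 2.79, 3.14, 3.14, 3.14, 3.14].

### API

Orientations are given as [roll, pitch, yaw] about the fixed x, y, z axes, in that order (R = Rz(yaw) Ry(pitch) Rx(roll)).
In Python, from cell import env gives the robot as it stands.
- The arm moves only by the tool jog_arm, never from a script. Its argument "targets" is a list that holds one entry, the list of rows, each a list of 4 numbers: the shift along the world's x, y, z normalised to -1 to 1, where 1 is 0.08 m, then the turn about the world's z normalised to -1 to 1, where 1 is 180 degrees. In form: [[[dx, dy, dz, roll], ...]]. A call has 1 to 8 rows; each row is the pose to reach, as a shift and turn from the pose commanded when the call began, turning the shorter way round; what a row does not reach only later rows make up. A row lasts 1/12 s, in which the tool goes at most 41.7 mm and 7.16 degrees, less where a joint would pass 70% of its speed; a pose out of reach is approached as far as the arm can. A call with a number of a shift or a turn outside -1 to 1 is refused whole. A call with a gripper value outside its range is refused whole. "gripper" is the opening, from 0 (shut) to 1 (fully open), set as the call begins (left out, the last holds). The fingers move at their own pace and stop on an object; "force" is the grip in N (left out, the last holds). Time passes only in rows, so rows that repeat a pose let the fingers close. It gives the time, the measured TCP pose, the force and the opening at its end, in the units of the state.
- env.sense(): the state, without advancing time (a new reading comes with each control period).
- env.capture(name): name is "side" or "top" or "wrist"; returns the picture (480x640x3 uint8, red, green, blue); there is no depth.
- env.camera_info(name): a dict with "mtx" (3x3 intrinsics, pixels), "dist" ([k1, k2, p1, p2, k3] as OpenCV has them; the pictures are not rectified), "R" (3x3) and "t" (3): a world point X has camera coordinates R X + t; the wrist camera has in their place "hand_eye" (4x4, takes a point from camera to tool coordinates, whose origin is the TCP and whose axes are the tool frame's). Camera axes: x right, y down, z forward; pixel columns grow to the right and rows downward; lengths in m; the calibration is good to about 2 mm. A picture is of the moment at which its call begins: read the wrist's pose just before it. camera_info takes no time and is no camera call.
- env.finish_job(): hands the job in, once; it reports no verdict.
The state is a dict: "time_s": time; "joint_positions": joint angles; "qd": joint speeds; "effort": joint torques, N m; "position": TCP position; "eef_rot": TCP orientation; "ft_force": force on the tool from outside, world axes, zero at the start; "moment": the same for the moment, N m; "width": finger opening in m.
Only numpy, scipy, OpenCV 4.12 (cv2) and the standard library are available. Lean on these libraries where they do the work, as an engineer would, in place of code of your own. Each camera call takes 0.05 s, during which the arm holds its last target.

## Working session

There is one attempt and no reset: what is moved stays moved. The work goes in short steps, Python scripts to look and compute and a tool call to move; the robot and the scene stay as the last step left them, time stands still between calls to the robot, and variables do not carry over. Pictures are saved under pics/ and viewed, and the job is handed in when it is done.

Besides the shell and the picture viewer there is one more tool, called after ">>>" by a JSON object that holds its "fn" and its "kwargs". jog_arm: Moves the arm, as the interface text tells. Its arguments: {"type":"object","properties":{"targets":{"type":"array"},"gripper":{"type":"number"},"force":{"type":"number"}},"required":["targets"]}

```bash
mkdir -p pics; ls; cat > h.py <<'E'
import numpy as np, cv2
from cell import env
def snap(n,f):
    im=env.capture(n); cv2.imwrite('pics/'+f,cv2.cvtColor(im,cv2.COLOR_RGB2BGR)); return im
E
python3 - <<'E'
from h import *
s=env.sense(); print(s)
for n in ["side","top","wrist"]:
    snap(n,n+'0.png'); print(n,env.camera_info(n))
E
```

```text
pics
{'time_s': 0.0, 'joint_positions': array([ 9.52509555e-01,  5.28408915e-01,  1.43393781e+00,  3.16948351e-05,
        1.18135110e+00, -1.78509299e-01]), 'qd': array([-4.83588286e-05,  2.17699373e-05,  7.82029669e-04, -1.45942056e-03,
        1.58766226e-03, -1.12627661e-03]), 'effort': array([ 1.55247177e-03, -4.40032125e+01, -1.76596838e+01,  6.33475115e-02,
        5.81895432e-02, -1.74246779e-04]), 'position': array([0.26565472, 0.5649766 , 0.24659544]), 'eef_rot': array([-3.14119002e+00,  2.06651486e-03,  1.13100720e+00]), 'ft_force': array([ 0.2666436 ,  1.05976609, -0.07077346]), 'moment': array([ 0.01217163,  0.04640988, -0.01969661]), 'width': 0.08723406803308684}
side {'mtx': array([[482.18519369,   0.        , 309.3299793 ],
       [  0.        , 482.18519369, 252.89198325],
       [  0.        ,   0.        ,   1.        ]]), 'dist': array([0.00303302, 0.        , 0.        , 0.        , 0.        ]), 'R': array([[-0.99950618, -0.02292356, -0.02149187],
       [ 0.00275889,  0.61729789, -0.78672467],
       [ 0.03130141, -0.78639546, -0.61692982]]), 't': array([0.5838
[... 386 characters left out ...]
   [ 0.06948923, -0.0112828 , -0.99751889]]), 't': array([0.07510723, 0.58560959, 1.11296911])}
wrist {'mtx': array([[382.28787085,   0.        , 321.85004575],
       [  0.        , 382.28787085, 238.38625976],
       [  0.        ,   0.        ,   1.        ]]), 'dist': array([-0.07932199,  0.        ,  0.        ,  0.        ,  0.        ]), 'hand_eye': array([[ 9.99999220e-01,  4.52774922e-04, -1.16421184e-03,
        -1.01578243e-03],
       [-1.29024325e-04,  9.64451343e-01,  2.64260460e-01,
        -7.20113780e-02],
       [ 1.24247618e-03, -2.64260103e-01,  9.64450649e-01,
        -1.35771344e-01],
       [ 0.00000000e+00,  0.00000000e+00,  0.00000000e+00,
         1.00000000e+00]])}
```

View pics/top0.png

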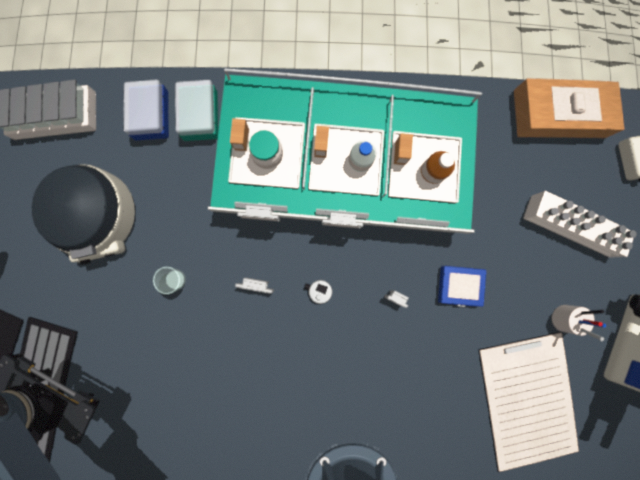

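View pics/side0.png

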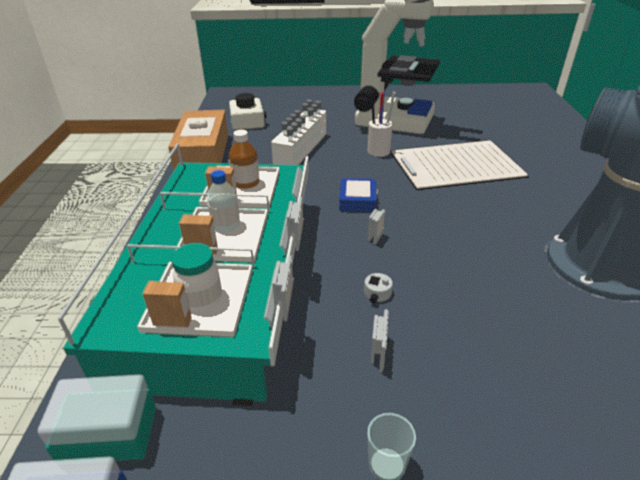

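View pics/wrist0.png

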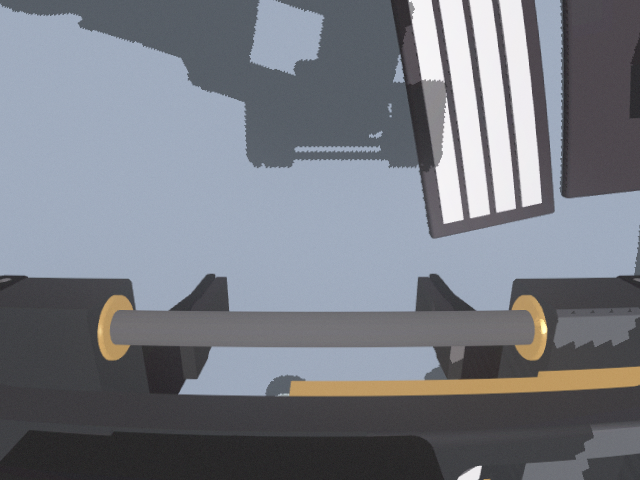

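The top view shows the loose wide holder at about (254,286), the small one at (397,298) and the lip from (210,209) to (473,230). The unlabelled bay is the right one, with the amber bottle. I'll enlarge both areas next.

```bash
python3 - <<'E'
import cv2
a=cv2.imread('pics/top0.png')
c1=cv2.resize(a[265:305,215:295],None,fx=10,fy=10,interpolation=cv2.INTER_CUBIC)
cv2.imwrite('pics/c1.png',c1[:400])
c2=cv2.resize(a[190:240,370:485],None,fx=6.9,fy=6.9,interpolation=cv2.INTER_CUBIC);cv2.imwrite('pics/c2.png',c2)
c3=cv2.resize(a[190:240,200:300],None,fx=8,fy=8,interpolation=cv2.INTER_CUBIC);cv2.imwrite('pics/c3.png',c3)
E
```

```text
(no output)
```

View pics/c1.png

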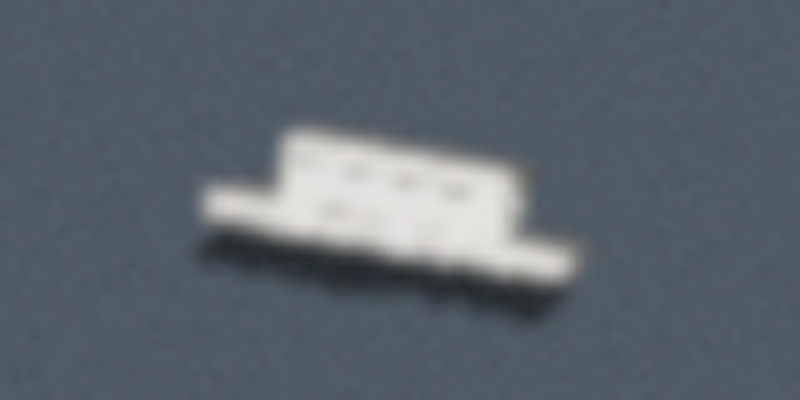

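View pics/c2.png

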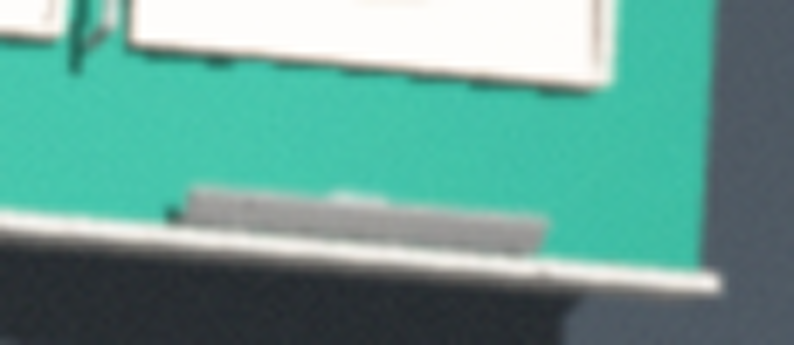

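View pics/c3.png

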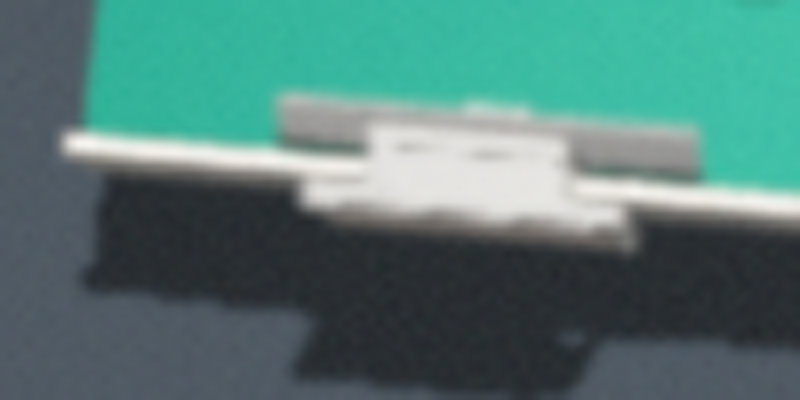

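```bash
cat >> h.py <<'E'
def ray(cam,uv,z,pose=None):
    "intersect pixels with plane world z; pose=(pos,rpy) for wrist"
    from scipy.spatial.transform import Rotation as Ro
    ci=env.camera_info(cam) 
    p=cv2.undistortPoints(np.array(uv,float).reshape(-1,1,2),ci['mtx'],ci['dist']).reshape(-1,2)
    d=np.c_[p,np.ones(len(p))]
    if cam=='wrist':
        T=np.eye(4);T[:3,:3]=Ro.from_euler('xyz',pose[1]).as_matrix();T[:3,3]=pose[0]
        M=T@ci['hand_eye'];R=M[:3,:3];o=M[:3,3]
    else: R=ci['R'].T;o=-R@ci['t']
    w=d@R.T
    return o+w*((z-o[2])/w[:,2])[:,None]
def proj(cam,X,pose=None):
    from scipy.spatial.transform import Rotation as Ro
    ci=env.camera_info(cam); X=np.array(X,float).reshape(-1,3)
    if cam=='wrist':
        T=np.eye(4);T[:3,:3]=Ro.from_euler('xyz',pose[1]).as_matrix();T[:3,3]=pose[0]
        M=np.linalg.inv(T@ci['hand_eye']);R=M[:3,:3];t=M[:3,3]
    else: R,t=ci['R'],ci['t']
    return cv2.projectPoints(X,cv2.Rodrigues(R)[0],t,ci['mtx'],ci['dist'])[0].reshape(-1,2)
E
python3 - <<'E'
from h import *
np.set_printoptions(precision=4,suppress=True)
f=lambda u,o,k:np.array(o)+(np.array(u,float)+.5)/k-.5
P=ray('top',f([(202,218),(575,285),(205,187),(582,245),(285,130),(530,170),(525,250),(280,205)],(215,265),10),.062)
print(P[:,:2]); 
for a,b in((0,1),(2,3),(4,5)):
    d=P[a]-P[b];print(np.hypot(*d[:2]),np.degrees(np.arctan2(-d[0],d[1])))
L=np.r_[ray('top',f([(65,145)],(200,190),8),.124),ray('top',f([(717,283)],(370,190),6.9),.124)]
d=L[0]-L[1];yaw=np.arctan2(-d[0],d[1]);print(L,np.hypot(*d[:2]),np.degrees(yaw))
u=d/np.linalg.norm(d);m=L.mean(0);print('bay',m-u*.17, 'leaf ends',ray('top',f([(190,190),(547,218)],(370,190),6.9),.124))
E
```

```text
[[0.462  0.2705]
 [0.4499 0.1887]
 [0.4688 0.2701]
 [0.4586 0.1875]
 [0.4817 0.253 ]
 [0.4745 0.1993]
 [0.4572 0.1998]
 [0.4654 0.2535]]
0.08265075965235436 -8.446154992975396
0.08321051386851816 -7.028528697011151
0.05417213059380856 -7.576491947585366
[[ 0.6253  0.3235  0.124 ]
 [ 0.5926 -0.2331  0.124 ]] 0.557511713813273 -3.3632139412665296
bay [ 0.599  -0.1245  0.124 ] leaf ends [[ 0.6163 -0.0704  0.124 ]
 [ 0.6109 -0.1799  0.124 ]]
```

```bash
python3 - <<'E'
import cv2
a=cv2.imread('pics/top0.png')
cv2.imwrite('pics/c4.png',cv2.resize(a[125:240,380:490],None,fx=5,fy=5,interpolation=cv2.INTER_CUBIC))
a=cv2.imread('pics/side0.png')
cv2.imwrite('pics/c5.png',cv2.resize(a[120:260,160:320],None,fx=4.2,fy=4.2,interpolation=cv2.INTER_CUBIC))
E
```

```text
(no output)
```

View pics/c4.png

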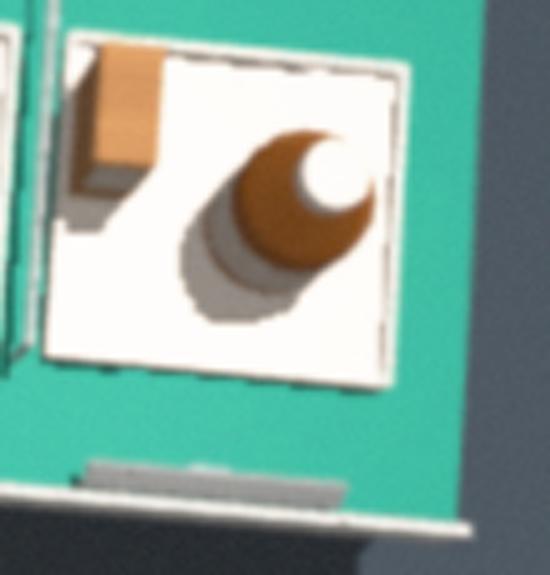

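View pics/c5.png

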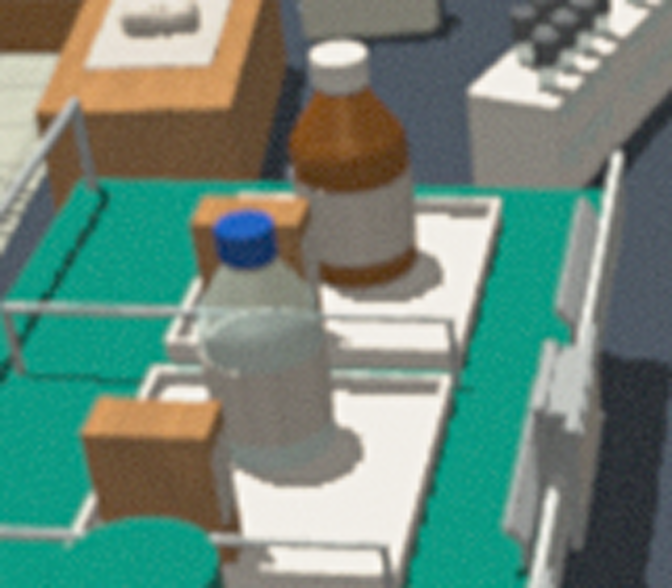

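```bash
python3 - <<'E'
from h import *
np.set_printoptions(precision=4,suppress=True)
P=np.r_[ray('top',[(380+336/5,125+175/5)],.217),ray('top',[(380+300/5,125+200/5)],.175),ray('top',[(380+268/5,125+232/5)],.104)]
b=np.array([.599,-.1245]);yw=np.radians(-3.36);c,s=np.cos(yw),np.sin(yw)
for p in P: d=p[:2]-b;print(p,'behind lip',c*d[0]+s*d[1],'along',-s*d[0]+c*d[1])
print(proj('side',[[P[0][0],P[0][1],.217]]))
E
```

```text
[ 0.7195 -0.1509  0.217 ] behind lip 0.12185691919145018 along -0.019307660405685073
[ 0.7184 -0.1476  0.175 ] behind lip 0.12051996726096537 along -0.016033696986845
[ 0.7194 -0.1518  0.104 ] behind lip 0.12180722855703163 along -0.02022045113975284
[[241.1396 132.3634]]
```

>>> {"fn": "jog_arm", "kwargs": {"targets": [[[0.25,-0.42,0,-0.03],[0.5,-0.84,-0.05,-0.06],[0.5,-0.84,-0.12,-0.08]]], "gripper": 1}}

```text
time_s: 0.4
position: [0.3084, 0.4936, 0.2377]
eef_rot: [3.138, 0.003, 0.873]
ft_force: [-0.3, 0.6, -0.5]
width: 0.0873
```

>>> {"fn": "jog_arm", "kwargs": {"targets": [[[0.25,-0.42,-0.06,-0.04],[0.5,-0.84,-0.12,-0.08],[0.5,-0.84,-0.12,-0.08]]]}}

```text
time_s: 0.65
position: [0.3481, 0.4259, 0.227]
eef_rot: [3.138, 0.004, 0.62]
ft_force: [-0.5, -0.5, -1.3]
width: 0.0871
```

>>> {"fn": "jog_arm", "kwargs": {"targets": [[[0.25,-0.42,-0.06,-0.04],[0.5,-0.84,-0.12,-0.08],[0.5,-0.84,-0.12,-0.08]]]}}

```text
time_s: 0.9
position: [0.3885, 0.3593, 0.2178]
eef_rot: [3.138, 0.002, 0.369]
ft_force: [-0.4, -0.3, 0.0]
width: 0.087
```

>>> {"fn": "jog_arm", "kwargs": {"targets": [[[0.25,-0.42,-0.06,-0.04],[0.5,-0.84,-0.12,-0.08],[0.5,-0.84,-0.12,-0.08]]]}}

```text
time_s: 1.15
position: [0.429, 0.2927, 0.2084]
eef_rot: [3.139, -0.0, 0.118]
ft_force: [-0.6, 0.9, -0.2]
width: 0.0869
```

>>> {"fn": "jog_arm", "kwargs": {"targets": [[[0.25,-0.42,-0.06,-0.04],[0.5,-0.84,-0.12,-0.08],[0.5,-0.84,-0.12,-0.08],[0.5,-0.84,-0.12,-0.08],[0.5,-0.84,-0.12,-0.08],[0.5,-0.84,-0.12,-0.08]]]}}

```text
time_s: 1.65
position: [0.4652, 0.2306, 0.1996]
eef_rot: [-3.141, 0.001, -0.123]
ft_force: [-0.1, -0.8, -0.9]
width: 0.0871
```

```bash
python3 - <<'E'
from h import *
s=env.sense();print(s['time_s'],s['position'],s['eef_rot'],s['ft_force'],s['width'])
snap('wrist','w1.png')
E
```

```text
1.65 [0.46517049 0.23064207 0.19957257] [-3.14135807e+00  7.68027107e-04 -1.23076369e-01] [-0.09756993 -0.82675695 -0.88827601] 0.08711376170512983
```

View pics/w1.png

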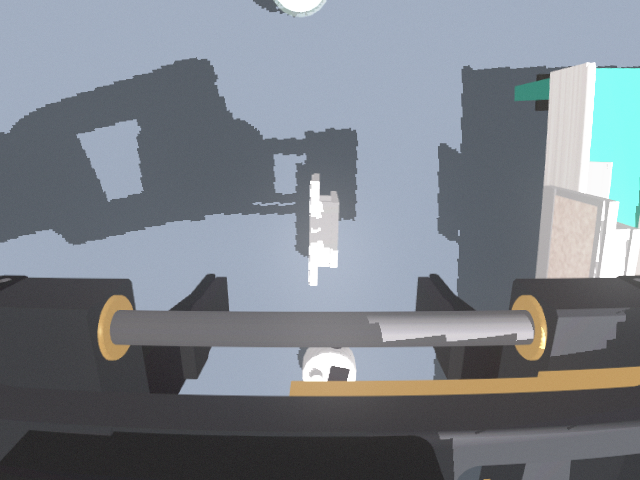

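The wrist view shows the holder at about (323,230), between the jaws, with the panel on the left (-x side). The tally is at (330,370), ahead of the holder. I'll zoom in on it.

```bash
python3 - <<'E'
import cv2
a=cv2.imread('pics/w1.png')
cv2.imwrite('pics/c6.png',cv2.resize(a[170:290,290:360],None,fx=5,fy=5,interpolation=cv2.INTER_CUBIC))
E
```

```text
(no output)
```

View pics/c6.png

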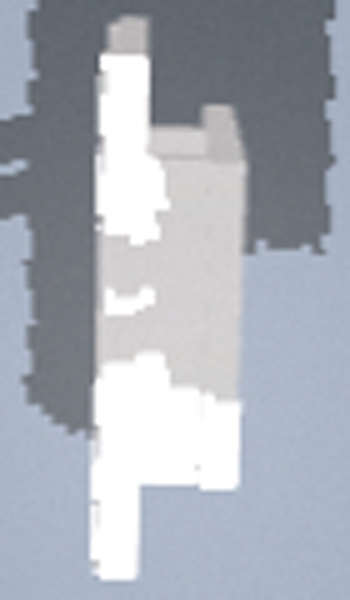

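```bash
python3 - <<'E'
from h import *
np.set_printoptions(precision=4,suppress=True)
s=env.sense();pose=(s['position'],s['eef_rot'])
q=np.array([(101,55),(92,578),(149,55),(138,578),(245,160),(240,488)],float)
P=ray('wrist',(q+.5)/5-.5+[290,170],.062,pose);print(P[:,:2])
for a,b in((0,1),(2,3),(4,5)):
    d=P[a]-P[b];print(np.hypot(*d[:2]),np.degrees(np.arctan2(-d[0],d[1])))
c=np.array([P[0],P[1],P[4],P[5]]);f=c[:2].mean(0);r=c[2:].mean(0);print(f,r,(f+r)/2)
E
```

```text
[[0.461  0.2703]
 [0.4492 0.1911]
 [0.4678 0.2694]
 [0.4562 0.1902]
 [0.4797 0.2527]
 [0.4734 0.2029]]
0.08007612125940773 -8.488141340608319
0.08006440538970505 -8.330096426670302
0.05022669890226209 -7.228048181993109
[0.4551 0.2307 0.062 ] [0.4766 0.2278 0.062 ] [0.4659 0.2292 0.062 ]
```

>>> {"fn": "jog_arm", "kwargs": {"targets": [[[0.01,-0.013,-0.3,-0.006],[0.01,-0.013,-0.6,-0.006],[0.01,-0.013,-0.9,-0.006],[0.01,-0.013,-0.9,-0.006]]]}}

```text
time_s: 2.03
position: [0.4634, 0.2289, 0.1243]
eef_rot: [3.139, 0.008, -0.142]
ft_force: [-0.8, -0.3, -0.4]
width: 0.087
```

>>> {"fn": "jog_arm", "kwargs": {"targets": [[[0,0,-0.3,0],[0,0,-0.6,0],[0,0,-0.8,0],[0,0,-0.88,0],[0,0,-0.88,0],[0,0,-0.88,0]]]}}

```text
time_s: 2.53
position: [0.4672, 0.2291, 0.058]
eef_rot: [-3.141, -0.001, -0.143]
ft_force: [0.2, 0.0, 0.7]
width: 0.087
```

```bash
python3 - <<'E'
from h import *
s=env.sense();print(s['time_s'],s['position'],s['eef_rot'],s['ft_force'],s['width'])
snap('wrist','w2.png')
E
```

```text
2.5333 [0.46721515 0.2291168  0.05798297] [-3.14115890e+00 -9.54707958e-04 -1.43431523e-01] [0.2499161  0.01825282 0.73891176] 0.08699604374933503
```

View pics/w2.png

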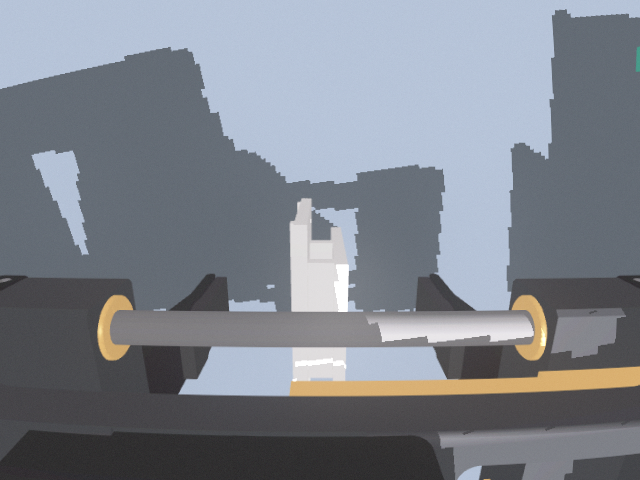

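The holder is centred between the jaws (columns 291–347). I'll grip it now.

>>> {"fn": "jog_arm", "kwargs": {"targets": [[[0,0,0,0],[0,0,0,0],[0,0,0,0],[0,0,0,0],[0,0,0,0],[0,0,0,0],[0,0,0,0],[0,0,0,0]]], "gripper": 0, "force": 50}}

```text
time_s: 3.25
position: [0.4668, 0.2284, 0.0571]
eef_rot: [3.142, 0.0, -0.145]
ft_force: [-0.6, 0.0, 0.3]
width: 0.0416
```

>>> {"fn": "jog_arm", "kwargs": {"targets": [[[0,0,0,0],[0,0,0.1,0],[0,0,0.3,0],[0,0,0.6,0],[0,0,1,0],[0,0,1,0]]]}}

```text
time_s: 3.75
position: [0.4699, 0.2294, 0.1422]
eef_rot: [-3.138, -0.009, -0.144]
ft_force: [2.0, 0.4, -0.3]
width: 0.0044
```

The fingers were still closing when I lifted, and the width of 4 mm says the grip was missed. I shouldn't have queued the lift in the same batch. I'll look at the holder.

```bash
python3 - <<'E'
from h import *
s=env.sense();print(s['time_s'],s['position'],s['eef_rot'],s['ft_force'],s['width'])
snap('wrist','w3.png')
a=snap('side','s3.png')
cv2.imwrite('pics/s3c.png',cv2.resize(a[200:420,300:460,::-1],None,fx=2.7,fy=2.7))
E
```

```text
3.75 [0.46990641 0.22942751 0.14219077] [-3.13777025 -0.00916605 -0.14431697] [ 2.01419561  0.41059556 -0.30220251] 0.004435205902051556
```

View pics/w3.png

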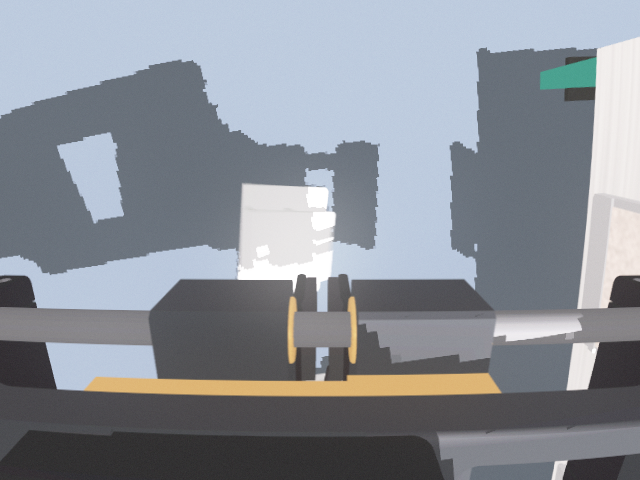

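View pics/s3c.png

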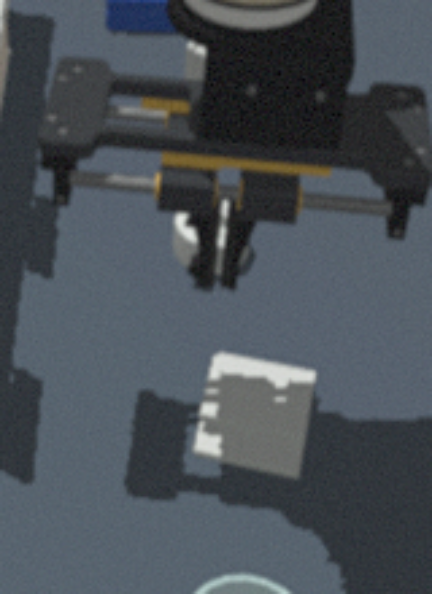

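It was knocked over and now lies flat. I'll open the gripper, rise and find out how it lies.

>>> {"fn": "jog_arm", "kwargs": {"targets": [[[0,0.1,0.2,0],[0,0.2,0.5,0],[0,0.2,0.8,0],[0,0.2,0.8,0],[0,0.2,0.8,0],[0,0.2,0.8,0],[0,0.2,0.8,0]]], "gripper": 1}}

```text
time_s: 4.43
position: [0.4656, 0.244, 0.1995]
eef_rot: [3.14, 0.004, -0.145]
ft_force: [0.3, 0.4, 0.2]
width: 0.0407
```

```bash
python3 - <<'E'
from h import *
s=env.sense();print(s['time_s'],s['position'],s['eef_rot'],s['ft_force'],s['width'])
a=snap('wrist','w4.png')
cv2.imwrite('pics/w4c.png',cv2.resize(a[130:330,200:440,::-1],None,fx=3.3,fy=3,interpolation=cv2.INTER_CUBIC))
E
```

```text
4.4333 [0.46562341 0.2439843  0.19953412] [ 3.14002326  0.00350728 -0.14473593] [0.28018816 0.44785337 0.21943615] 0.04066480905291248
```

View pics/w4.png

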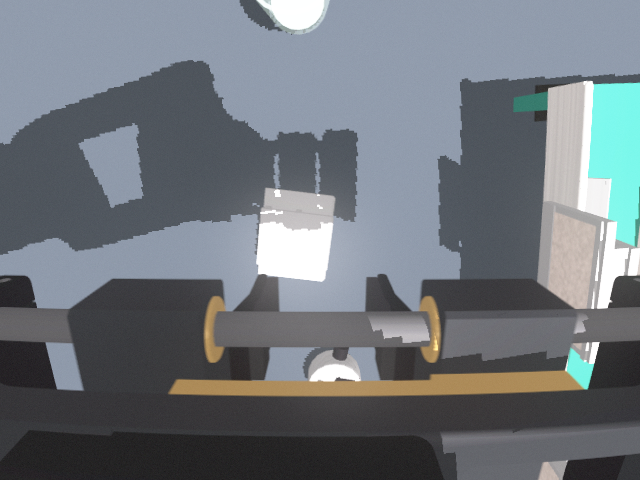

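View pics/w4c.png

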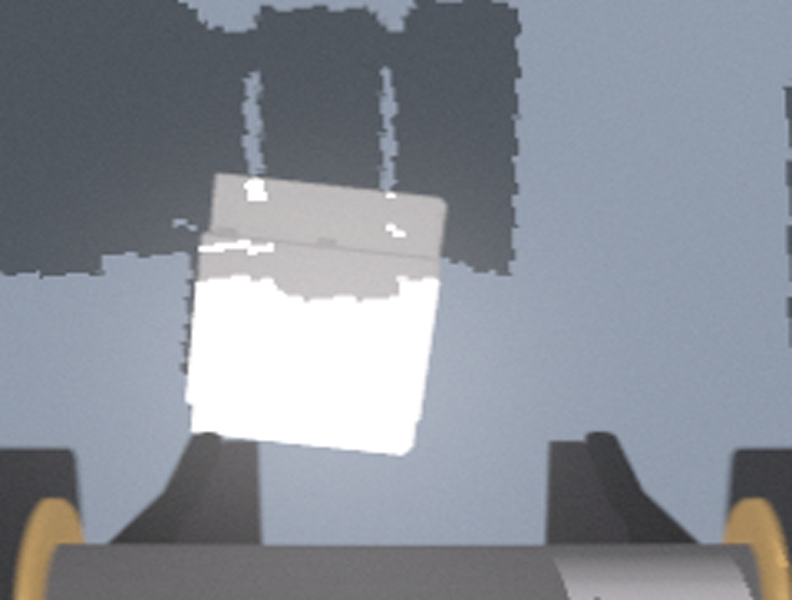

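The wrist view shows the 80 mm panel on the bench with the 50 mm block and leg on top, so it fell onto its card. I need to confirm that, and which end the feet are at, in an enlarged, contrast-stretched crop and from the side camera.

```bash
python3 - <<'E'
from h import *
a=cv2.imread('pics/w4.png')
c=a[180:290,245:345].astype(float)
c=np.clip((c-90)*255/165,0,255).astype('uint8')
cv2.imwrite('pics/w4d.png',cv2.resize(c,None,fx=5.4,fy=5.4,interpolation=cv2.INTER_NEAREST))
g=a[...,1][180:290:6,250:345:4]; print(g[4:])
b=snap('side','s4.png')[300:400,340:440,::-1]
cv2.imwrite('pics/s4c.png',cv2.resize(b,None,fx=6,fy=6,interpolation=cv2.INTER_CUBIC))
print(ray('top',[(320,292),(170,280)],.038))
E
```

```text
[[102 163 105 105 185 186 190 190 190 192 190 189 189 188 191 188 188 217
  191 188 187 146 103 106]
 [105 104 107 187 203 204 255 183 186 179 185 189 179 188 193 191 194 189
  190 191 189 127 111 108]
 [163 163 110 185 189 190 189 191 193 194 195 193 194 193 192 193 190 193
  190 185 180 162 111 109]
 [164 167 141 187 211 253 255 192 205 193 194 195 195 193 196 193 196 195
  240 192 222 168 167 167]
 [167 165 116 255 255 255 255 255 255 251 223 198 197 223 223 197 195 218
  255 255 255 172 168 169]
 [169 171 190 255 255 255 255 255 255 255 255 255 255 255 255 255 255 255
  255 255 255 172 169 170]
 [169 171 248 255 255 255 255 255 255 255 255 255 255 255 255 255 255 255
  255 255 245 173 171 169]
 [171 169 253 255 255 255 255 255 255 255 255 255 255 255 255 255 255 255
  255 255 210 174 172 172]
 [168 148 255 255 255 255 255 255 255 255 255 255 255 255 255 255 255 255
  255 255 179 174 172 171]
 [169 171 255 255 255 255 255 255 255 255 255 255 255 255 255 255 255 255
  255 255 175 176 174 173]
 [169 170 248 255 255 255 255 255 255 255 255 255 255 255 255 255 255 255
  255 255 172 173 173 170]
 [166 170 248 255 255 255 255 255 255 255 255 255 255 255 255 255 255 255
  255 219 174 175 171 169]
 [168 166  99  94 110 163 187 247 255 255 255 255 255 255 255 255 255 255
  255 175 171 172 170 168]
 [164 139  88  89  96  99 101 141 171 176 175 175 176 176 174 173 172 174
  174 172 170 169 170 168]
 [161  82  84  89  93  96  97 130 171 172 174 175 173 171 172 171 172 171
  172 171 168 167 165 166]]
[[0.45383812 0.08430521 0.038     ]
 [0.47053378 0.42101795 0.038     ]]
```

View pics/w4d.png

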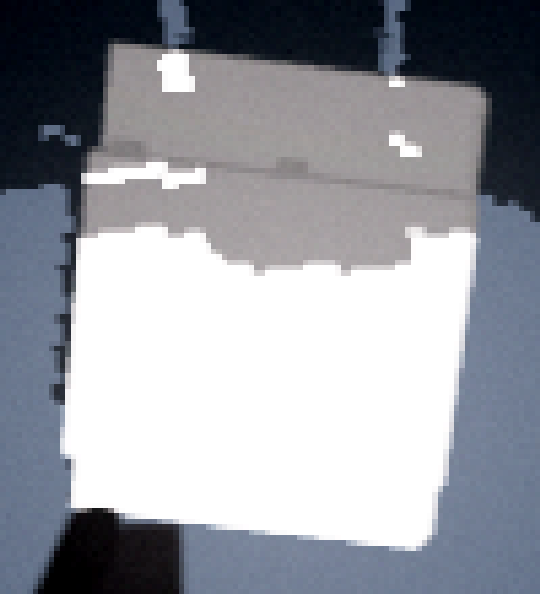

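View pics/s4c.png

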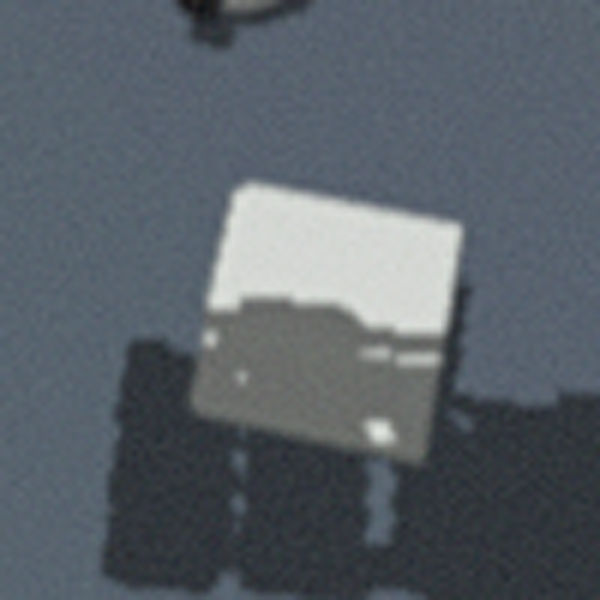

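```bash
python3 - <<'E'
from h import *
np.set_printoptions(precision=4,suppress=True)
s=env.sense();pose=(s['position'],s['eef_rot'])
f=lambda q:(np.array(q,float)+.5)/5.4-.5+[245,180]
P=ray('wrist',f([(85,150),(480,192),(62,455)]),.020,pose);print('block z20\n',P[:,:2],np.linalg.norm(P[0]-P[1]),np.linalg.norm(P[0]-P[2]))
Q=ray('wrist',f([(108,42),(487,90),(72,510),(427,550)]),.005,pose);print('panel z5\n',Q[:,:2],np.linalg.norm(Q[0]-Q[1]),np.linalg.norm(Q[0]-Q[2]),np.linalg.norm(Q[1]-Q[3]));print(Q.mean(0))
d=(Q[0]+Q[1]-Q[2]-Q[3])/2;print(np.degrees(np.arctan2(-d[0],d[1])));d=(Q[1]+Q[3]-Q[0]-Q[2])/2;print(np.degrees(np.arctan2(d[1],d[0])))
E
```

```text
block z20
 [[0.4158 0.2626]
 [0.4756 0.2472]
 [0.4027 0.2139]] 0.06180256731281434 0.05046565190765459
panel z5
 [[0.4198 0.277 ]
 [0.479  0.2604]
 [0.399  0.1991]
 [0.458  0.1832]] 0.06144252909227652 0.08061795566914198 0.0800141559609234
[0.439  0.2299 0.005 ]
-15.05190988876033
-15.320937606474496
```

The sizes match: the panel (80×61 mm) lies at the bottom and the block (50×62 mm) on top. It lies card down, centred at (0.439, 0.230) with yaw −15°. By the way it fell, the feet are towards +x. My plan is to grip the block lightly at its top end, with the jaws along y and a small overlap, and lift so it swings feet down.

>>> {"fn": "jog_arm", "kwargs": {"targets": [[[-0.1,0,0,0.04],[-0.2,-0.02,0,0.08],[-0.3,-0.04,0,0.12],[-0.4,-0.06,0,0.16],[-0.5,-0.08,0,0.2],[-0.6,-0.08,0,0.24],[-0.7,-0.08,0,0.28],[-0.74,-0.08,0,0.32]]], "gripper": 0.75, "force": 3}}

```text
time_s: 5.2
position: [0.4058, 0.2377, 0.2003]
eef_rot: [-3.14, 0.003, 0.862]
ft_force: [-0.9, 0.5, 0.0]
width: 0.0653
```

>>> {"fn": "jog_arm", "kwargs": {"targets": [[[0,0,-0.25,0.04],[0,0,-0.5,0.08],[0,0,-0.75,0.12],[0,0,-1,0.142],[0,0,-1,0.142],[0,0,-1,0.142],[0,0,-1,0.142]]]}}

```text
time_s: 5.78
position: [0.4079, 0.2381, 0.1214]
eef_rot: [3.142, -0.0, 1.3]
ft_force: [-0.2, 0.6, 0.2]
width: 0.0654
```

```bash
python3 - <<'E'
from h import *
s=env.sense();print(s['time_s'],s['position'],s['eef_rot'],s['ft_force'],s['width'])
snap('wrist','w5.png')
E
```

```text
5.7833 [0.40792582 0.23810698 0.12138923] [ 3.14155274e+00 -2.73009846e-05  1.29985787e+00] [-0.15138288  0.61474025  0.2382337 ] 0.06537425511473774
```

View pics/w5.png

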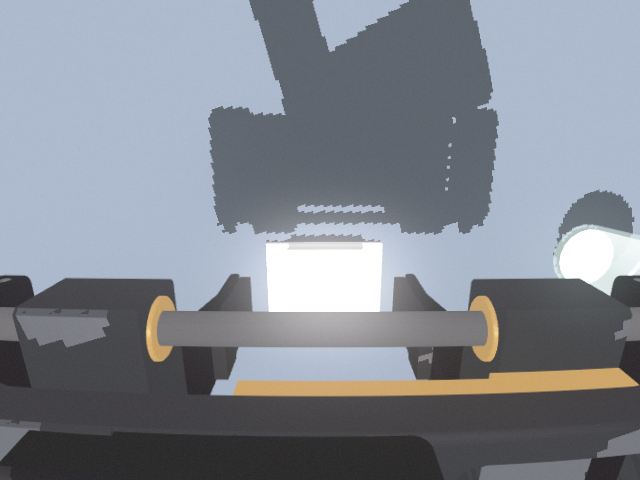

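The holder's solid top end faces the camera (grey 290–362), centred between the fingers, so the feet are indeed towards +x. I'll descend and grip gently.

>>> {"fn": "jog_arm", "kwargs": {"targets": [[[0,0,-0.25,0],[0,0,-0.5,0],[0,0,-0.75,0],[0,0,-0.9,0],[0,0,-1,0],[0,0,-1,0],[0,0,-1,0]]]}}

```text
time_s: 6.42
position: [0.4081, 0.2382, 0.0417]
eef_rot: [3.141, -0.001, 1.301]
ft_force: [0.7, 0.0, 1.5]
width: 0.0654
```

>>> {"fn": "jog_arm", "kwargs": {"targets": [[[0,0,-0.03,0],[0,0,-0.03,0],[0,0,-0.03,0],[0,0,-0.03,0]]], "gripper": 0.45, "force": 5}}

```text
time_s: 6.75
position: [0.4081, 0.2382, 0.0393]
eef_rot: [3.14, -0.001, 1.302]
ft_force: [-0.5, -0.1, 2.0]
width: 0.0496
```

>>> {"fn": "jog_arm", "kwargs": {"targets": [[[0,0,0,0],[0,0,0,0],[0,0,0,0],[0,0,0,0]]]}}

```text
time_s: 7.08
position: [0.4081, 0.2382, 0.0393]
eef_rot: [3.141, -0.001, 1.302]
ft_force: [-0.3, 0.1, 6.6]
width: 0.0499
```

>>> {"fn": "jog_arm", "kwargs": {"targets": [[[0.01,0,0.04,0],[0.025,-0.006,0.08,0],[0.045,-0.012,0.13,0],[0.07,-0.019,0.174,0],[0.11,-0.03,0.24,0],[0.18,-0.05,0.32,0],[0.18,-0.05,0.32,0]]]}}

```text
time_s: 7.67
position: [0.4246, 0.2342, 0.0657]
eef_rot: [3.138, -0.002, 1.301]
ft_force: [0.4, -0.5, -0.2]
width: 0.0499
```

```bash
python3 - <<'E'
from h import *
s=env.sense();print(s['time_s'],s['position'],s['eef_rot'],s['ft_force'],s['width'])
snap('wrist','w6.png')
b=snap('side','s6.png')[250:400,300:460,::-1]
cv2.imwrite('pics/s6c.png',cv2.resize(b,None,fx=4,fy=4,interpolation=cv2.INTER_CUBIC))
E
```

```text
7.6667 [0.4245953  0.23423683 0.0656616 ] [ 3.13757172e+00 -2.28102243e-03  1.30114001e+00] [ 0.44070333 -0.45479626 -0.1733967 ] 0.04994929897602942
```

View pics/w6.png

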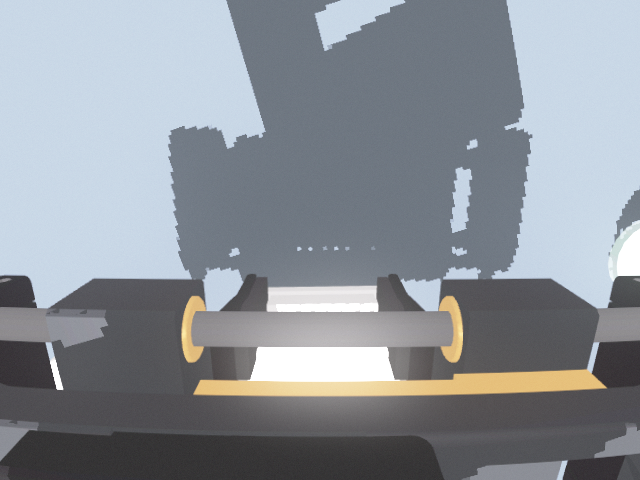

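View pics/s6c.png

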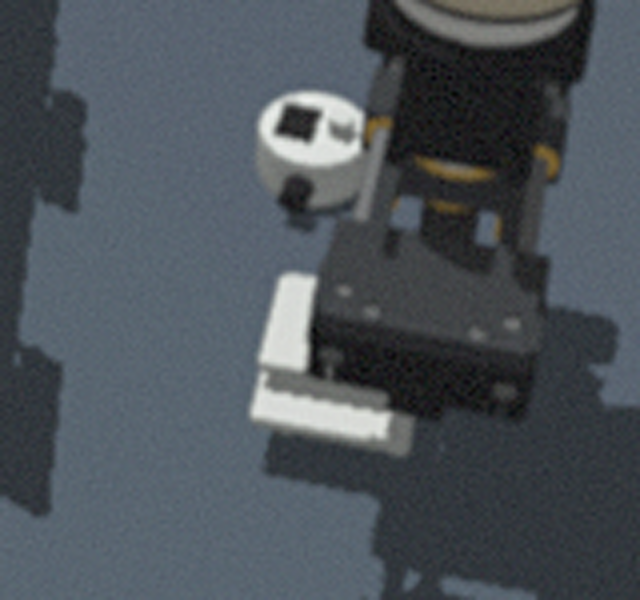

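The side view shows the holder lifted flat, without swinging. I'll ease the grip to 3 N and bob it.

>>> {"fn": "jog_arm", "kwargs": {"targets": [[[0,0,0,0],[0,0,0,0],[0,0,-0.1,0],[0,0,0.15,0],[0,0,0.3,0],[0,0,0.3,0]]], "force": 3}}

```text
time_s: 8.27
position: [0.4227, 0.2344, 0.0891]
eef_rot: [3.14, -0.001, 1.302]
ft_force: [1.0, -0.7, -0.9]
width: 0.0497
```

```bash
cat > look.py <<'E'
from h import *
import sys
s=env.sense();print(s['time_s'],s['position'],s['eef_rot'],s['ft_force'],s['width'])
n=sys.argv[1];x0,x1,y0,y1=map(int,sys.argv[2:6])
b=snap('side','s%s.png'%n)[y0:y1,x0:x1,::-1]
k=min(800/(x1-x0),600/(y1-y0))
cv2.imwrite('pics/s%sc.png'%n,cv2.resize(b,None,fx=k,fy=k,interpolation=cv2.INTER_CUBIC))
E
python3 look.py 7 300 460 250 370
```

```text
8.2667 [0.42274267 0.23439365 0.0890699 ] [ 3.13962746e+00 -1.19881503e-03  1.30181147e+00] [ 0.96466408 -0.71125814 -0.88868262] 0.04969759975902938
```

View pics/s7c.png

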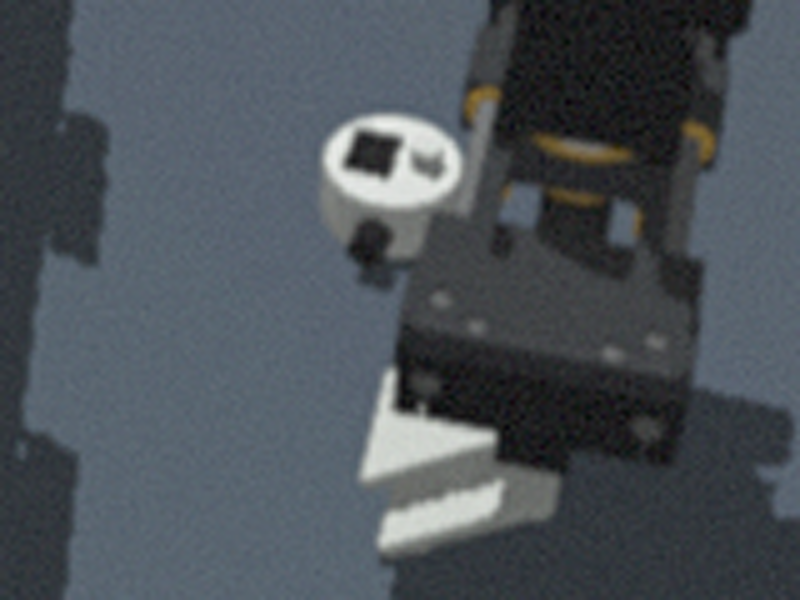

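It works: the holder has tilted with the feet drooping (left, +x). I'll bob more, rising as I go.

>>> {"fn": "jog_arm", "kwargs": {"targets": [[[0,0,-0.15,0],[0,0,0.2,0],[0,0,0.2,0],[0,0,0.05,0],[0,0,0.35,0],[0,0,0.35,0]]]}}

```text
time_s: 8.82
position: [0.4227, 0.2343, 0.1165]
eef_rot: [3.14, -0.001, 1.302]
ft_force: [0.2, -0.5, 0.5]
width: 0.0497
```

```bash
python3 look.py 8 300 460 250 370
```

```text
8.8167 [0.42269407 0.23434001 0.11651316] [ 3.14038026e+00 -7.53181612e-04  1.30171452e+00] [ 0.24171001 -0.50655519  0.51734928] 0.049699965170429246
```

View pics/s8c.png

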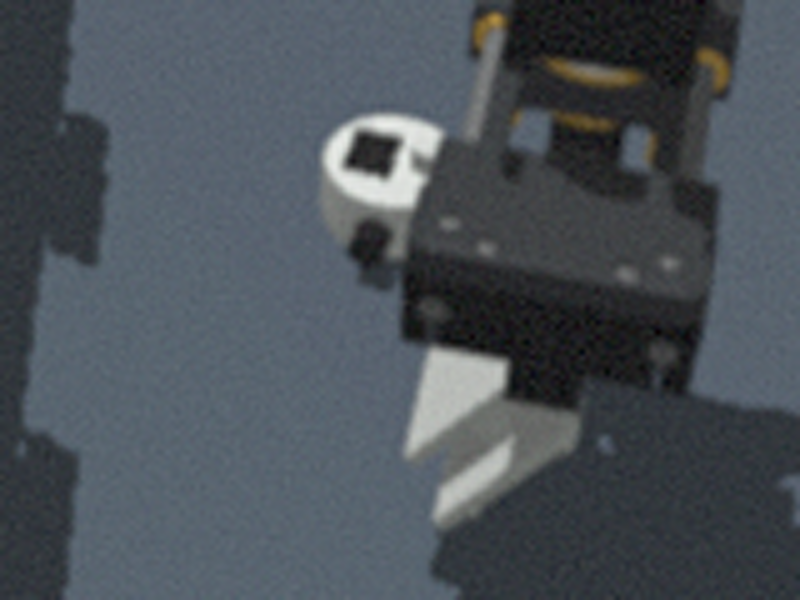

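>>> {"fn": "jog_arm", "kwargs": {"targets": [[[0,0,-0.2,0],[0,0,0.25,0],[0,0,0.25,0],[0,0,-0.2,0],[0,0,0.25,0],[0,0,0.25,0],[0,0,0,0],[0,0,0,0]]]}}

```text
time_s: 9.53
position: [0.4226, 0.2342, 0.1172]
eef_rot: [3.138, -0.002, 1.302]
ft_force: [0.3, -0.5, -0.3]
width: 0.0497
```

```bash
python3 look.py 9 300 460 250 370
```

```text
9.5333 [0.42258668 0.23422387 0.11715776] [ 3.13755062e+00 -2.43344049e-03  1.30165450e+00] [ 0.28906724 -0.48428515 -0.26086107] 0.04974781755591493
```

View pics/s9c.png

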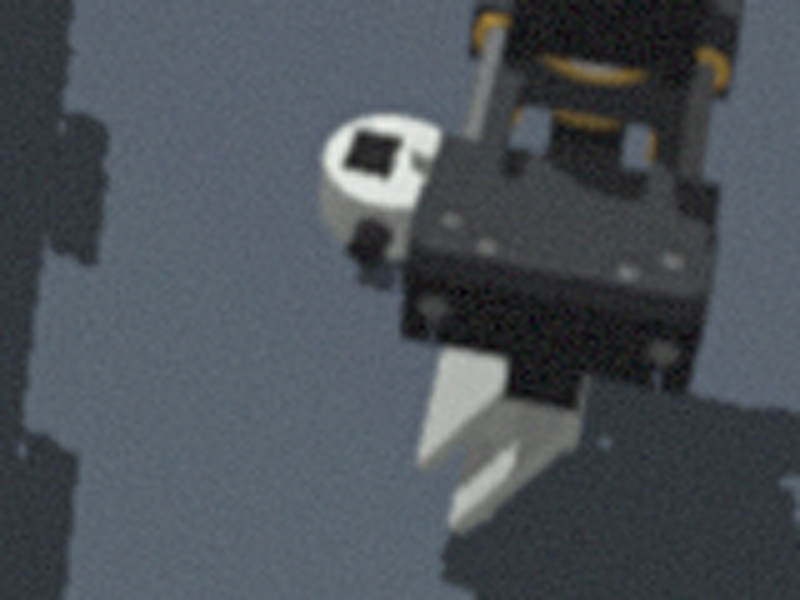

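```bash
python3 - <<'E'
from h import *
# panel +y edge, card side: from top to foot 62mm; grip pivot at zh~58,xh~7.5
y=np.radians(-15.3);ux=np.array([np.cos(y),np.sin(y),0]);uy=np.array([-np.sin(y),np.cos(y),0]);uz=np.array([0,0,1.])
s=env.sense();piv=s['position']-[0,0,.023]
for t in (40,50,60,70,80,90):
    a=np.radians(t) # angle of feet below horizontal
    hz=-np.cos(a)*ux+np.sin(a)*uz; hx=np.sin(a)*ux+np.cos(a)*uz
    pt=lambda x,yy,z:piv+hx*(x-.0075)+hz*(z-.058)+uy*yy
    p=proj('side',[pt(-.010,.04,.0),pt(-.010,.04,.062),pt(.010,.025,0),pt(-.007,.04,.06)])
    print(t,((p-[300,250])*5).round(),pt(-.0075,0,0)[2],pt(.0075,0,0)[2])
E
```

```text
40 [[413. 504.]
 [585. 447.]
 [383. 425.]
 [573. 442.]] 0.04693621978415671 0.05842688643094138
50 [[442. 521.]
 [592. 442.]
 [403. 446.]
 [579. 439.]] 0.04163617594656184 0.05127799009185993
60 [[474. 535.]
 [597. 436.]
 [428. 465.]
 [584. 434.]] 0.03797909437326321 0.04547909437326322
70 [[507. 545.]
 [601. 429.]
 [456. 481.]
 [588. 429.]] 0.03607609363729293 0.04120639578717797
80 [[542. 552.]
 [602. 422.]
 [486. 494.]
 [590. 423.]] 0.03598499545304863 0.03858971811805259
90 [[577. 555.]
 [602. 414.]
 [518. 504.]
 [591. 417.]] 0.037708567792760654 0.037708567792760654
```

The tilt is about 56° now. I'll bob again, then lower it and walk the feet upright on the bench.

>>> {"fn": "jog_arm", "kwargs": {"targets": [[[0,0,-0.25,0],[0,0,0.25,0],[0,0,0.25,0],[0,0,-0.25,0],[0,0,0.25,0],[0,0,0.25,0],[0,0,0,0],[0,0,-0.3,0]]]}}

```text
time_s: 10.25
position: [0.4275, 0.2358, 0.1003]
eef_rot: [3.122, -0.012, 1.302]
ft_force: [0.1, -0.8, -0.4]
width: 0.0498
```

>>> {"fn": "jog_arm", "kwargs": {"targets": [[[0,0,0.1,0],[0,0,0.1,0],[0,0,0,0],[0,0,-0.05,0],[0,0,-0.08,0],[0,0,-0.08,0]]]}}

```text
time_s: 10.75
position: [0.4225, 0.2342, 0.0873]
eef_rot: [3.139, -0.002, 1.302]
ft_force: [-0.2, -0.1, -0.6]
width: 0.0498
```

```bash
python3 look.py 10 300 460 250 370
```

```text
10.75 [0.42251664 0.23421116 0.08732951] [ 3.13899673e+00 -1.57131224e-03  1.30161265e+00] [-0.15427102 -0.11170854 -0.62774626] 0.04979330827039854
```

View pics/s10c.png

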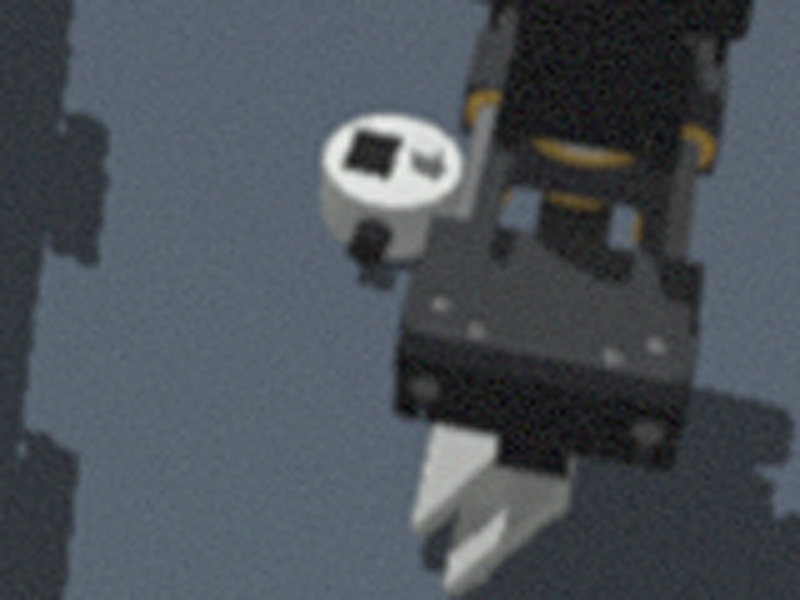

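```bash
cat > tilt.py <<'E'
from h import *
y=np.radians(-15.3);ux=np.array([np.cos(y),np.sin(y),0]);uy=np.array([-np.sin(y),np.cos(y),0]);uz=np.array([0,0,1.])
s=env.sense();piv=s['position']-[0,0,.023]
for t in range(50,95,5):
    a=np.radians(t)
    hz=-np.cos(a)*ux+np.sin(a)*uz; hx=np.sin(a)*ux+np.cos(a)*uz
    pt=lambda x,yy,z:piv+hx*(x-.0075)+hz*(z-.058)+uy*yy
    p=proj('side',[pt(-.010,.04,.0),pt(-.010,.04,.062),pt(.010,.025,0)])
    print(t,((p-[300,250])*5).round().tolist(),pt(-.0075,0,0)[2].round(4),pt(.0075,0,0)[2].round(4))
E
python3 tilt.py
```

```text
50 [[435.0, 587.0], [580.0, 514.0], [397.0, 514.0]] 0.0098 0.0194
55 [[450.0, 594.0], [583.0, 511.0], [409.0, 523.0]] 0.0077 0.0163
60 [[466.0, 601.0], [585.0, 508.0], [421.0, 532.0]] 0.0061 0.0136
65 [[482.0, 606.0], [587.0, 505.0], [434.0, 540.0]] 0.0049 0.0113
70 [[498.0, 611.0], [589.0, 502.0], [448.0, 548.0]] 0.0042 0.0093
75 [[515.0, 615.0], [590.0, 499.0], [463.0, 554.0]] 0.0039 0.0078
80 [[532.0, 618.0], [590.0, 495.0], [478.0, 560.0]] 0.0041 0.0067
85 [[550.0, 620.0], [590.0, 491.0], [493.0, 565.0]] 0.0048 0.0061
90 [[567.0, 621.0], [590.0, 488.0], [509.0, 570.0]] 0.0058 0.0058
```

>>> {"fn": "jog_arm", "kwargs": {"targets": [[[0,0,-0.06,0],[0.03,-0.01,-0.12,0],[0.08,-0.02,-0.12,0],[0.14,-0.04,-0.11,0],[0.2,-0.055,-0.1,0],[0.26,-0.07,-0.1,0],[0.26,-0.07,-0.1,0]]]}}

```text
time_s: 11.38
position: [0.4432, 0.2282, 0.078]
eef_rot: [3.141, 0.001, 1.302]
ft_force: [-1.5, -2.3, 5.7]
width: 0.0499
```

```bash
python3 look.py 11 300 460 270 390; python3 tilt.py
```

```text
11.3833 [0.44320803 0.22824323 0.0779588 ] [3.14136785e+00 5.70120018e-04 1.30231198e+00] [-1.45634388 -2.25971644  5.74155796] 0.04989555526730339
50 [[365.0, 590.0], [505.0, 518.0], [329.0, 518.0]] 0.0007 0.0104
55 [[380.0, 597.0], [508.0, 515.0], [341.0, 527.0]] -0.0013 0.0073
60 [[396.0, 603.0], [510.0, 513.0], [353.0, 536.0]] -0.0029 0.0046
65 [[412.0, 609.0], [512.0, 510.0], [366.0, 544.0]] -0.0041 0.0022
70 [[428.0, 614.0], [513.0, 506.0], [380.0, 551.0]] -0.0048 0.0003
75 [[445.0, 617.0], [514.0, 503.0], [394.0, 558.0]] -0.0051 -0.0012
80 [[461.0, 620.0], [514.0, 500.0], [409.0, 563.0]] -0.0049 -0.0023
85 [[478.0, 622.0], [514.0, 496.0], [424.0, 569.0]] -0.0043 -0.003
90 [[495.0, 623.0], [514.0, 492.0], [439.0, 573.0]] -0.0032 -0.0032
```

View pics/s11c.png

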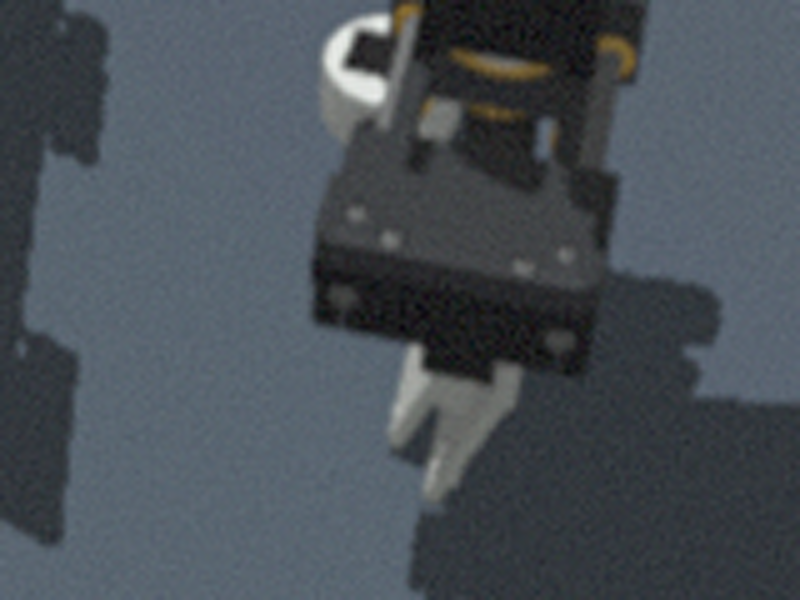

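The foot is at (430,500), so the tilt is about 70° and rotating as intended. I'll continue dragging.

>>> {"fn": "jog_arm", "kwargs": {"targets": [[[0.06,-0.016,0.01,0],[0.12,-0.032,0.02,0],[0.18,-0.05,0.02,0],[0.24,-0.065,0.01,0],[0.24,-0.065,0.01,0]]]}}

```text
time_s: 11.85
position: [0.4639, 0.2231, 0.0785]
eef_rot: [3.14, -0.001, 1.301]
ft_force: [0.9, -0.1, -0.6]
width: 0.0499
```

```bash
python3 look.py 12 280 440 270 390; python3 tilt.py | tail -5
```

```text
11.85 [0.46387298 0.22309898 0.07846612] [ 3.13997411e+00 -8.31826538e-04  1.30077388e+00] [ 0.85268893 -0.13342623 -0.55195201] 0.04988996780533198
70 [[364.0, 599.0], [445.0, 492.0], [317.0, 537.0]] -0.0042 0.0009
75 [[380.0, 603.0], [446.0, 488.0], [331.0, 544.0]] -0.0045 -0.0006
80 [[397.0, 606.0], [446.0, 485.0], [345.0, 549.0]] -0.0043 -0.0017
85 [[413.0, 607.0], [446.0, 481.0], [360.0, 554.0]] -0.0036 -0.0023
90 [[430.0, 608.0], [445.0, 478.0], [376.0, 559.0]] -0.0026 -0.0026
```

View pics/s12c.png

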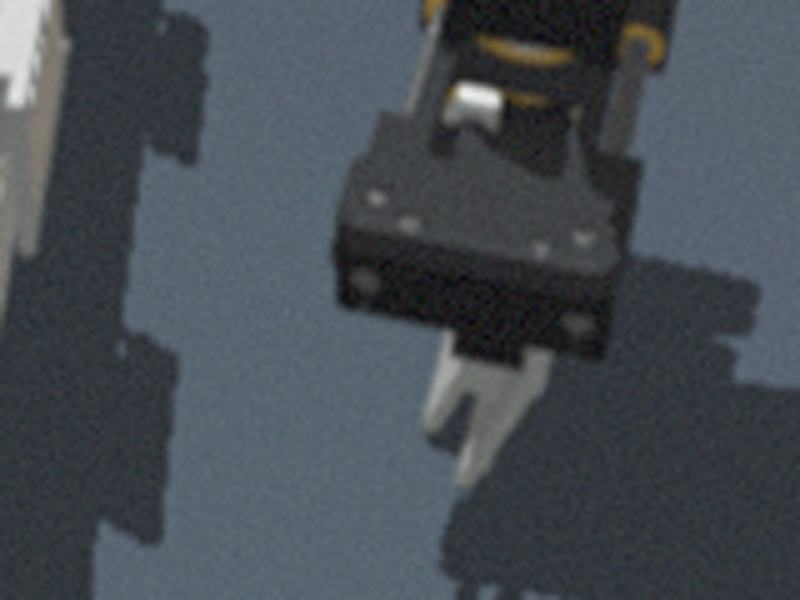

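No rotation this time: the foot slid with no load on it. I'll press down a little more while dragging.

>>> {"fn": "jog_arm", "kwargs": {"targets": [[[0,0,-0.05,0],[0.06,-0.016,-0.06,0],[0.12,-0.032,-0.06,0],[0.18,-0.05,-0.06,0],[0.24,-0.065,-0.07,0],[0.24,-0.065,-0.07,0]]]}}

```text
time_s: 12.4
position: [0.4829, 0.2178, 0.0731]
eef_rot: [3.14, -0.001, 1.301]
ft_force: [0.4, 0.1, 0.0]
width: 0.0499
```

```bash
python3 look.py 13 260 420 260 380; python3 tilt.py | tail -5
```

```text
12.4 [0.48288564 0.21777195 0.07310077] [ 3.13992855e+00 -6.01646365e-04  1.30104328e+00] [0.44487023 0.08261348 0.02508651] 0.04993688667169054
70 [[301.0, 596.0], [378.0, 490.0], [255.0, 535.0]] -0.0095 -0.0044
75 [[318.0, 600.0], [379.0, 487.0], [269.0, 541.0]] -0.0098 -0.0059
80 [[334.0, 603.0], [379.0, 483.0], [284.0, 547.0]] -0.0096 -0.007
85 [[350.0, 605.0], [379.0, 480.0], [299.0, 552.0]] -0.009 -0.0077
90 [[366.0, 605.0], [378.0, 476.0], [314.0, 556.0]] -0.0079 -0.0079
```

View pics/s13c.png

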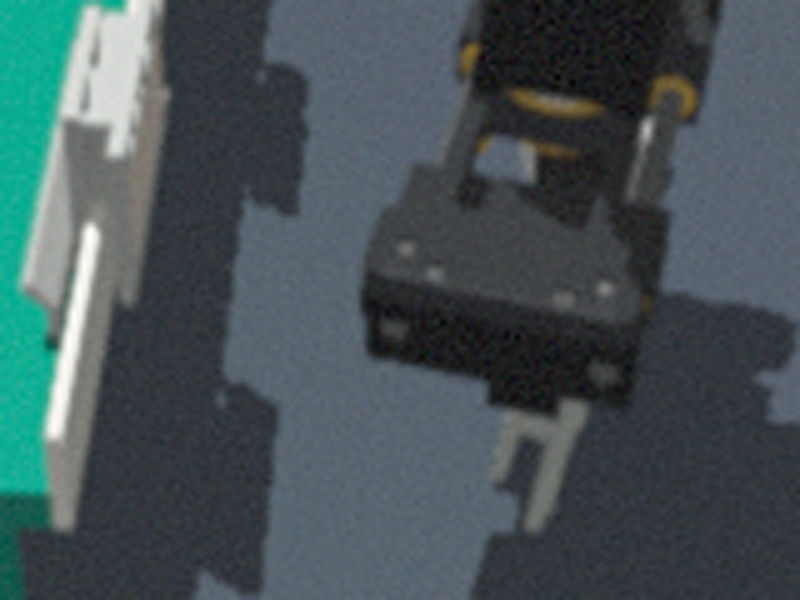

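It's now at about 77°. One more press and drag.

>>> {"fn": "jog_arm", "kwargs": {"targets": [[[0.02,-0.005,-0.04,0],[0.08,-0.02,-0.05,0],[0.14,-0.037,-0.05,0],[0.2,-0.053,-0.06,0],[0.2,-0.053,-0.06,0]]]}}

```text
time_s: 12.87
position: [0.4986, 0.2136, 0.0681]
eef_rot: [3.14, -0.0, 1.301]
ft_force: [0.1, -0.3, -0.5]
width: 0.0501
```

```bash
python3 look.py 14 260 420 260 380; python3 tilt.py | tail -5
```

```text
12.8667 [0.49858303 0.21355709 0.06807902] [ 3.14048522e+00 -3.48779594e-04  1.30118887e+00] [ 0.06219791 -0.2712091  -0.48011537] 0.050148449421291645
70 [[252.0, 595.0], [325.0, 490.0], [207.0, 534.0]] -0.0146 -0.0094
75 [[268.0, 599.0], [326.0, 486.0], [221.0, 541.0]] -0.0148 -0.0109
80 [[284.0, 602.0], [326.0, 483.0], [235.0, 547.0]] -0.0146 -0.012
85 [[300.0, 603.0], [326.0, 480.0], [250.0, 551.0]] -0.014 -0.0127
90 [[316.0, 604.0], [325.0, 476.0], [265.0, 556.0]] -0.0129 -0.0129
```

View pics/s14c.png

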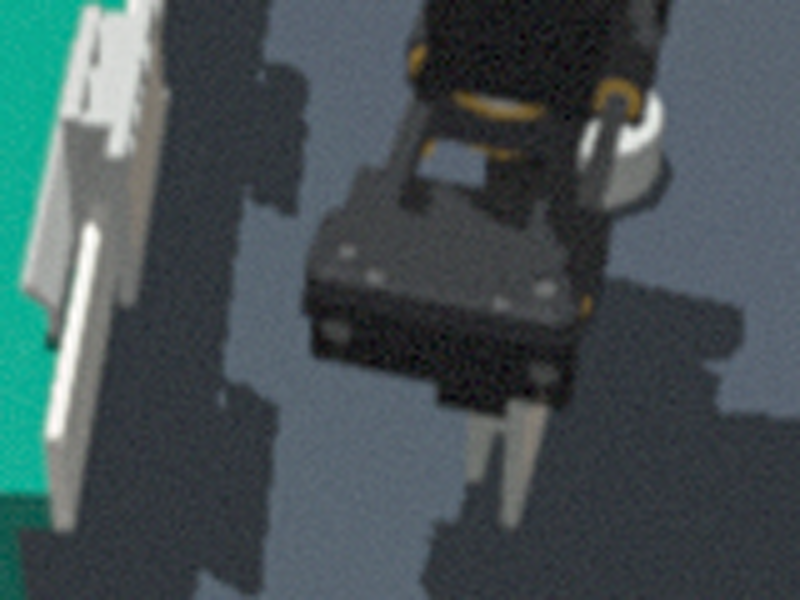

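About 84°. A last small push, then I'll open slightly.

>>> {"fn": "jog_arm", "kwargs": {"targets": [[[0.01,0,-0.03,0],[0.05,-0.013,-0.04,0],[0.1,-0.026,-0.04,0],[0.1,-0.026,-0.04,0]]]}}

```text
time_s: 13.25
position: [0.5063, 0.2117, 0.0651]
eef_rot: [3.14, -0.001, 1.301]
ft_force: [-0.0, -0.3, -0.8]
width: 0.0499
```

```bash
python3 look.py 15 260 420 260 380; python3 tilt.py | tail -5
```

```text
13.25 [0.5063136  0.21166186 0.06505851] [ 3.14039583e+00 -5.04636882e-04  1.30138891e+00] [-0.03460692 -0.25507922 -0.77240375] 0.049938438800929075
70 [[227.0, 596.0], [298.0, 492.0], [183.0, 536.0]] -0.0177 -0.0125
75 [[243.0, 600.0], [299.0, 488.0], [197.0, 542.0]] -0.0179 -0.014
80 [[259.0, 603.0], [299.0, 485.0], [211.0, 548.0]] -0.0177 -0.0151
85 [[275.0, 605.0], [299.0, 481.0], [226.0, 553.0]] -0.0171 -0.0158
90 [[290.0, 605.0], [298.0, 478.0], [240.0, 557.0]] -0.016 -0.016
```

View pics/s15c.png

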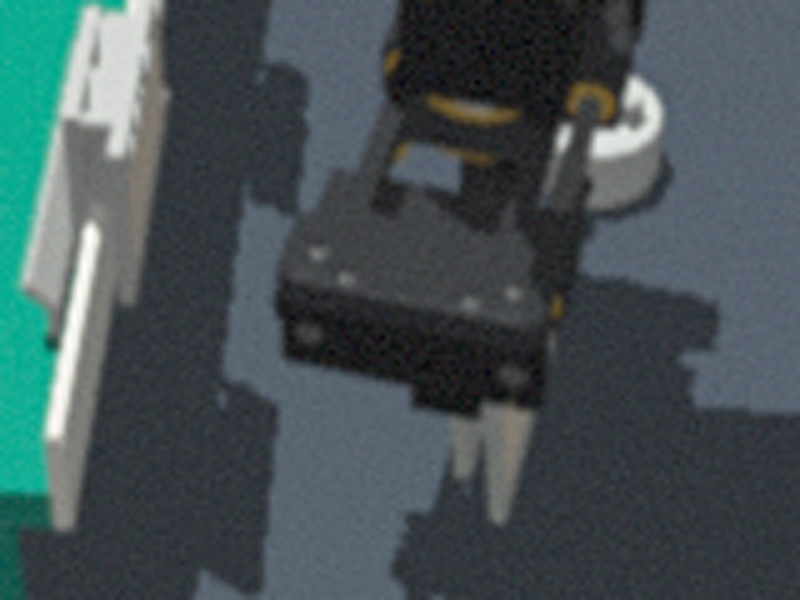

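The tilt is about 84–85°, inside the self-righting range. I'll release it.

>>> {"fn": "jog_arm", "kwargs": {"targets": [[[0,0,0,0],[0,0,0,0],[0,0,0,0],[0,0,0,0],[0,0,0,0],[0,0,0,0]]], "gripper": 0.68}}

```text
time_s: 13.8
position: [0.5052, 0.2118, 0.0652]
eef_rot: [-3.142, 0.0, 1.302]
ft_force: [-0.2, -0.2, -0.7]
width: 0.0589
```

```bash
python3 look.py 16 260 420 260 380; python3 -c "
from h import *
snap('wrist','w16.png')"
```

```text
13.8 [0.50519625 0.21178584 0.0651626 ] [-3.14157292e+00  3.31169052e-05  1.30174789e+00] [-0.16856804 -0.22431767 -0.72225038] 0.05890155192813237
```

View pics/s16c.png

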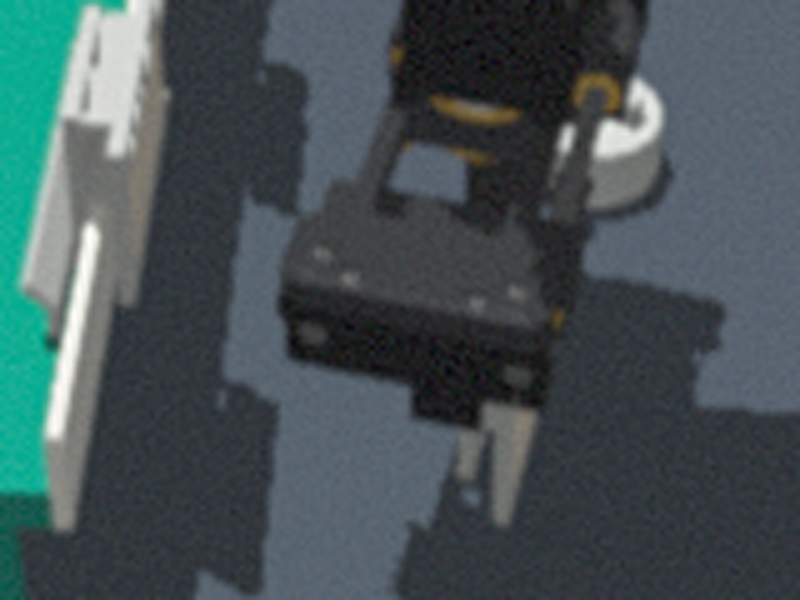

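View pics/w16.png

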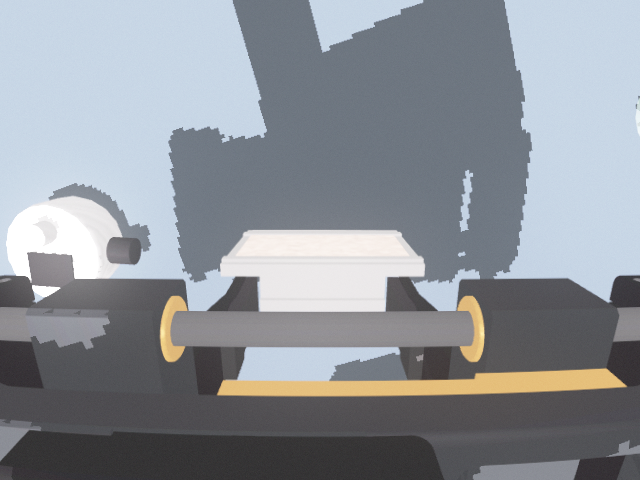

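Released, the holder still leans slightly, with the fingers behind the panel overhang holding it. I'll shift the fingers away (+x) so it can rock upright, then rise.

>>> {"fn": "jog_arm", "kwargs": {"targets": [[[0.03,-0.008,0,0],[0.06,-0.016,0,0],[0.09,-0.024,0,0],[0.12,-0.032,0,0],[0.12,-0.032,0,0],[0.12,-0.032,0,0]]]}}

```text
time_s: 14.4
position: [0.5151, 0.2091, 0.0652]
eef_rot: [3.141, -0.0, 1.301]
ft_force: [0.1, -0.2, 0.2]
width: 0.0591
```

```bash
python3 look.py 17 260 420 260 380; python3 -c "
from h import *
snap('wrist','w17.png')"
```

```text
14.4 [0.51514091 0.20910118 0.06515835] [ 3.14138625e+00 -1.05965992e-04  1.30133678e+00] [ 0.05444692 -0.24065076  0.18069849] 0.05905846046141113
```

View pics/s17c.png

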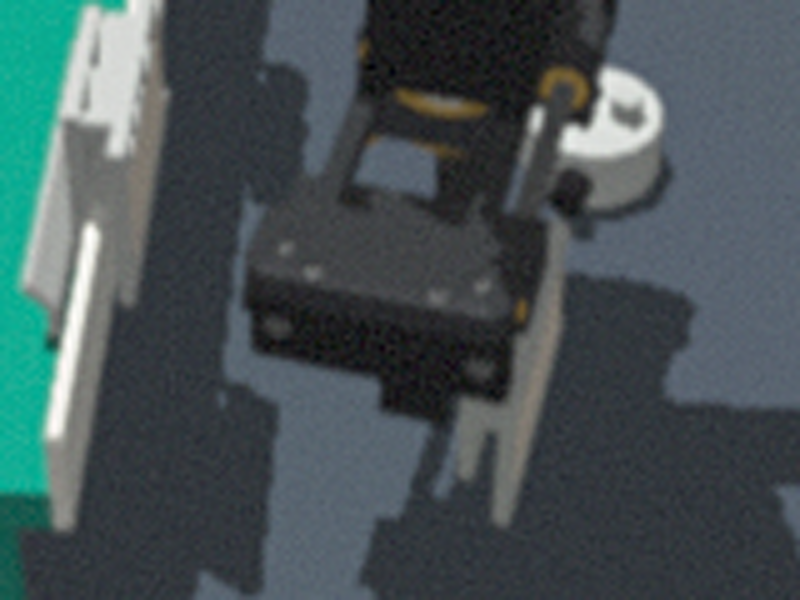

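View pics/w17.png

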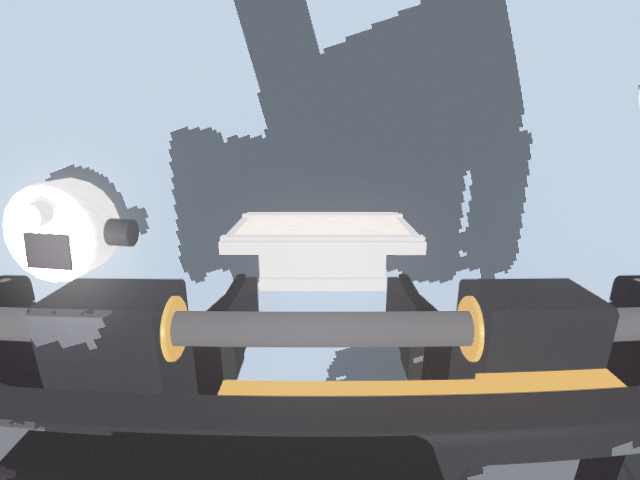

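The holder stands on its own. I'll rise, turn the tool back and measure its pose.

>>> {"fn": "jog_arm", "kwargs": {"targets": [[[0,0,0.15,0],[0,0,0.4,0],[0,0,0.8,-0.03],[0,0,1,-0.07],[0,0,1,-0.11],[0,0,1,-0.15],[0,0,1,-0.19],[0,0,1,-0.23]]], "gripper": 1}}

```text
time_s: 15.17
position: [0.5145, 0.2092, 0.1454]
eef_rot: [-3.142, 0.0, 0.576]
ft_force: [0.6, -0.2, 0.1]
width: 0.0863
```

>>> {"fn": "jog_arm", "kwargs": {"targets": [[[-0.04,0.05,0.3,-0.04],[-0.1,0.1,0.5,-0.08],[-0.16,0.12,0.69,-0.12],[-0.16,0.12,0.69,-0.16],[-0.16,0.12,0.69,-0.2],[-0.16,0.12,0.69,-0.24],[-0.16,0.12,0.69,-0.27],[-0.16,0.12,0.69,-0.27]]]}}

```text
time_s: 15.83
position: [0.5017, 0.2188, 0.2004]
eef_rot: [3.142, 0.0, -0.267]
ft_force: [-0.3, 0.3, -0.5]
width: 0.0871
```

```bash
python3 look.py 18 260 420 240 360; python3 -c "
from h import *
a=snap('wrist','w18.png')"
```

```text
15.8333 [0.50172021 0.21881551 0.20038148] [ 3.14150696e+00  2.06093082e-04 -2.67312076e-01] [-0.32219895  0.3048075  -0.48678753] 0.08705563389204964
```

View pics/s18c.png

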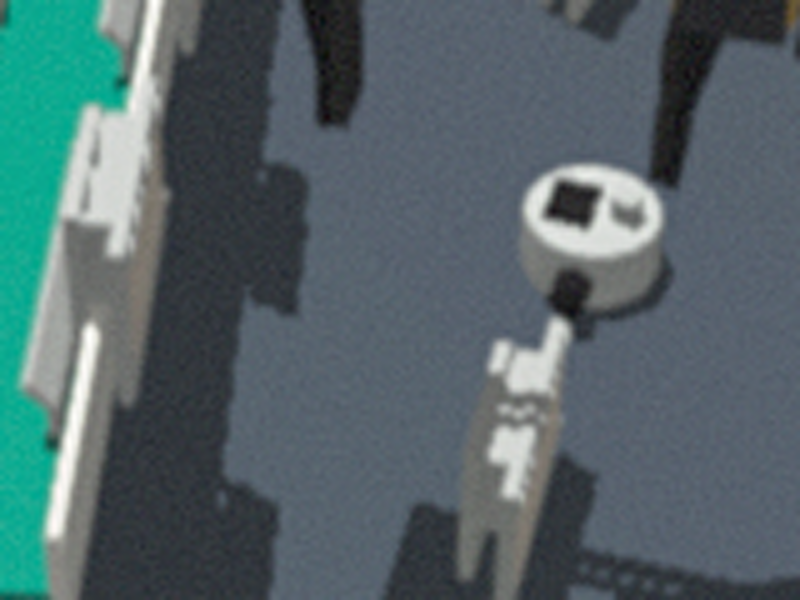

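View pics/w18.png

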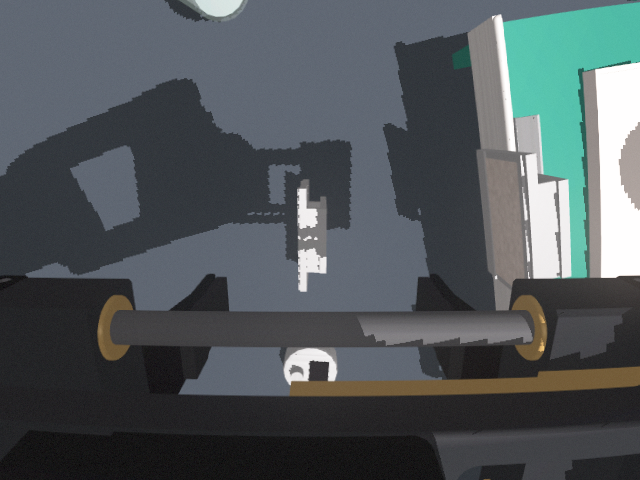

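The holder stands upright again at wrist pixel (312,235), card towards −x. Time used is 15.8 s. I'll measure it now.

```bash
python3 - <<'E'
import cv2
a=cv2.imread('pics/w18.png')
cv2.imwrite('pics/c18.png',cv2.resize(a[175:295,280:350],None,fx=5,fy=5,interpolation=cv2.INTER_NEAREST))
E
```

```text
(no output)
```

View pics/c18.png

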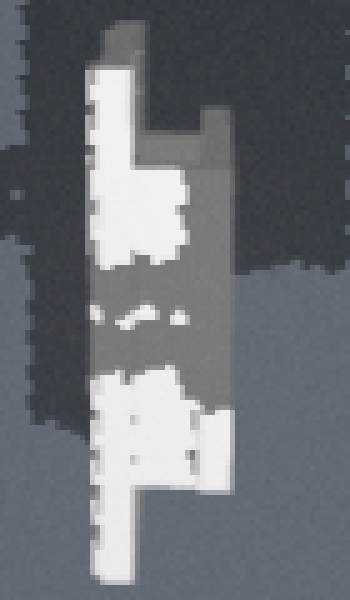

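```bash
python3 - <<'E'
from h import *
np.set_printoptions(precision=4,suppress=True)
s=env.sense();pose=(s['position'],s['eef_rot'])
q=np.array([(89,66),(92,583),(133,66),(134,583),(235,165),(234,490)],float)
P=ray('wrist',(q+.5)/5-.5+[280,175],.062,pose);print(P[:,:2])
for a,b in((0,1),(2,3),(4,5)):
    d=P[a]-P[b];print(np.hypot(*d[:2]),np.degrees(np.arctan2(-d[0],d[1])))
f=P[:2].mean(0);r=P[4:].mean(0);c=(f+r)/2;print(c, 'd units',(c-s['position'])[:2]/.08, np.degrees(s['eef_rot'][2]))
E
```

```text
[[0.4934 0.2556]
 [0.4717 0.1785]
 [0.4995 0.2539]
 [0.478  0.1768]
 [0.5099 0.2362]
 [0.4968 0.1876]]
0.08009572263595335 -15.70902108192877
0.0800798421298951 -15.580164924259726
0.05029043150333633 -15.052483097399609
[0.4929 0.2145 0.062 ] d units [-0.1102 -0.0539] -15.075379625775025
```

>>> {"fn": "jog_arm", "kwargs": {"targets": [[[-0.11,-0.054,-0.1,-0.001],[-0.11,-0.054,-0.4,-0.001],[-0.11,-0.054,-0.7,-0.001],[-0.11,-0.054,-0.9,-0.001],[-0.11,-0.054,-0.9,-0.001]]]}}

```text
time_s: 16.35
position: [0.4908, 0.2139, 0.1254]
eef_rot: [3.138, 0.006, -0.267]
ft_force: [-0.5, 0.1, -1.1]
width: 0.0869
```

>>> {"fn": "jog_arm", "kwargs": {"targets": [[[0,0,-0.3,0],[0,0,-0.6,0],[0,0,-0.8,0],[0,0,-0.89,0],[0,0,-0.89,0],[0,0,-0.89,0]]]}}

```text
time_s: 16.85
position: [0.4938, 0.2146, 0.0578]
eef_rot: [-3.141, -0.001, -0.268]
ft_force: [0.4, -0.8, 0.9]
width: 0.0872
```

```bash
python3 - <<'E'
from h import *
s=env.sense();print(s['time_s'],s['position'],s['eef_rot'],s['ft_force'],s['width'])
snap('wrist','w19.png')
E
```

```text
16.85 [0.49378325 0.21462866 0.05776148] [-3.14123645e+00 -7.04705749e-04 -2.68262567e-01] [ 0.39164526 -0.81378887  0.85447232] 0.0872378899183073
```

View pics/w19.png

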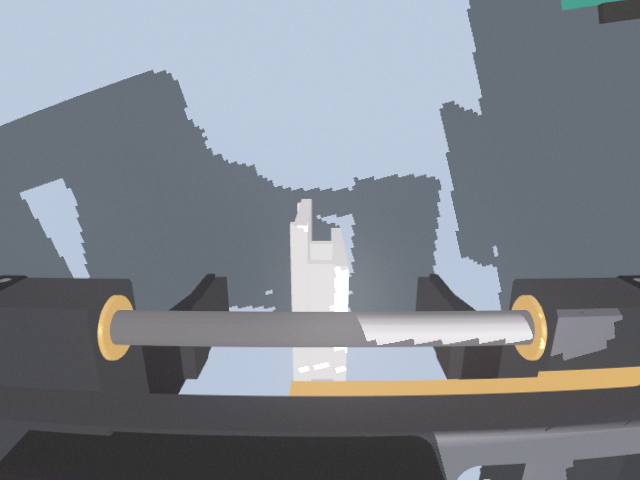

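>>> {"fn": "jog_arm", "kwargs": {"targets": [[[0,0,0,0],[0,0,0,0],[0,0,0,0],[0,0,0,0],[0,0,0,0],[0,0,0,0],[0,0,0,0],[0,0,0,0]]], "gripper": 0.1, "force": 50}}

```text
time_s: 17.57
position: [0.4932, 0.2145, 0.0571]
eef_rot: [3.142, 0.0, -0.269]
ft_force: [-1.9, 0.3, -0.3]
width: 0.0415
```

>>> {"fn": "jog_arm", "kwargs": {"targets": [[[0,0,0,0],[0,0,0,0],[0,0,0,0],[0,0,0,0],[0,0,0,0],[0,0,0,0],[0,0,0,0],[0,0,0,0]]], "gripper": 0}}

```text
time_s: 18.23
position: [0.4932, 0.2145, 0.0571]
eef_rot: [3.142, 0.0, -0.269]
ft_force: [-0.4, 0.7, -0.7]
width: 0.0198
```

Gripped at 19.8 mm. Next I'll lift and carry it to a staging point before the right bay.

>>> {"fn": "jog_arm", "kwargs": {"targets": [[[0,0,0.1,0],[0,0,0.4,0],[0,0,0.7,0],[0,0,1,0],[0,0,1,0]]]}}

```text
time_s: 18.65
position: [0.496, 0.2152, 0.1417]
eef_rot: [-3.137, -0.008, -0.269]
ft_force: [1.1, 0.6, 0.1]
width: 0.0196
```

>>> {"fn": "jog_arm", "kwargs": {"targets": [[[0,-0.2,0.4,0],[0.05,-0.5,0.8,0.02],[0.1,-0.8,1,0.04],[0.16,-1,1,0.067],[0.16,-1,1,0.067]]]}}

```text
time_s: 19.07
position: [0.5077, 0.1319, 0.2186]
eef_rot: [3.141, -0.004, -0.059]
ft_force: [-0.2, -0.2, -0.9]
width: 0.0199
```

>>> {"fn": "jog_arm", "kwargs": {"targets": [[[0.04,-0.3,0,0],[0.08,-0.65,0,0],[0.16,-1,0,0]]]}}

```text
time_s: 19.32
position: [0.5173, 0.0547, 0.2164]
eef_rot: [-3.141, 0.003, -0.058]
ft_force: [0.4, 1.3, -0.0]
width: 0.0197
```

>>> {"fn": "jog_arm", "kwargs": {"targets": [[[0.04,-0.3,0,0],[0.08,-0.65,0,0],[0.16,-1,0,0]]]}}

```text
time_s: 19.57
position: [0.5303, -0.0256, 0.2162]
eef_rot: [-3.14, 0.003, -0.059]
ft_force: [0.9, -0.3, -1.3]
width: 0.0197
```

>>> {"fn": "jog_arm", "kwargs": {"targets": [[[0.04,-0.3,0,0],[0.08,-0.6,0,0],[0.16,-1,0,0],[0.16,-1.0,0,0],[0.16,-1.0,0,0]]]}}

```text
time_s: 19.98
position: [0.5443, -0.1063, 0.2162]
eef_rot: [-3.141, 0.001, -0.062]
ft_force: [-0.6, 1.0, -0.5]
width: 0.0195
```

>>> {"fn": "jog_arm", "kwargs": {"targets": [[[0,-0.12,0,0],[0,-0.24,0,0],[0,-0.24,0,0],[0,-0.24,0,0],[0,-0.24,0,0]]]}}

```text
time_s: 20.4
position: [0.5443, -0.1242, 0.2171]
eef_rot: [-3.141, 0.0, -0.058]
ft_force: [0.1, -0.9, -0.8]
width: 0.0197
```

```bash
python3 - <<'E'
from h import *
s=env.sense();print(s['time_s'],s['position'],s['eef_rot'],s['ft_force'],s['width'])
snap('wrist','w20.png');snap('top','t20.png')
a=snap('side','s20.png')
E
```

```text
20.4 [ 0.54425211 -0.12419454  0.21712078] [-3.14118628e+00  3.53981086e-04 -5.83241064e-02] [ 0.05171993 -0.94878668 -0.77702211] 0.01974491114641011
```

View pics/w20.png

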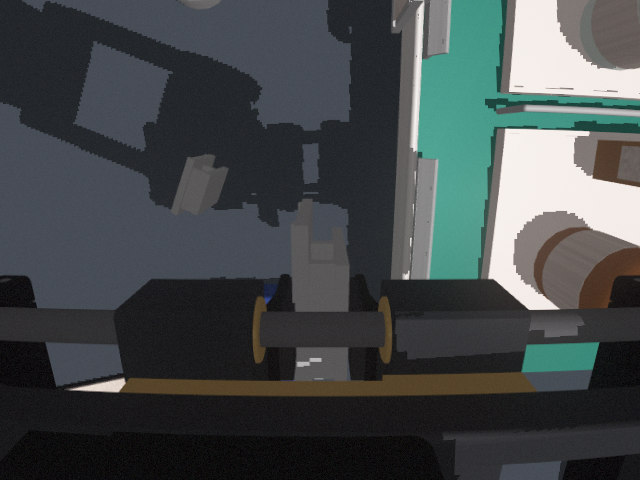

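View pics/t20.png

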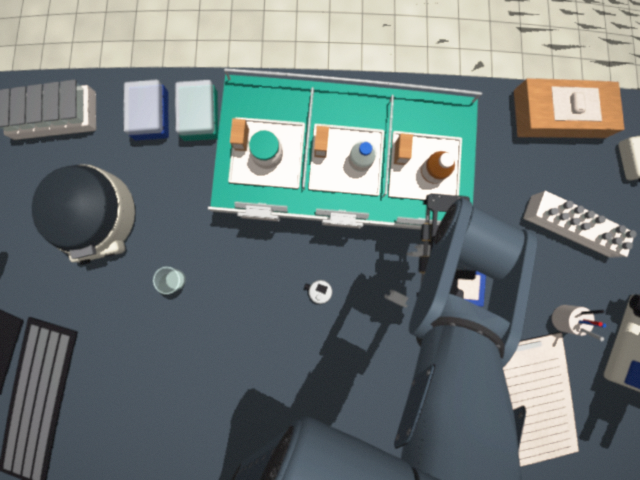

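View pics/s20.png

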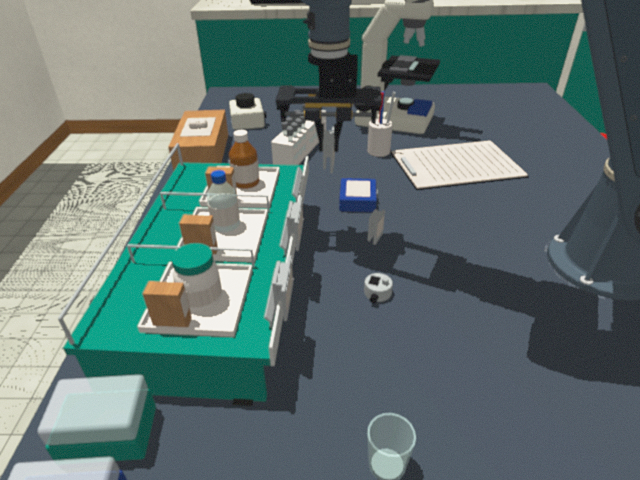

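The holder is held at wrist columns 291–348. The lip runs from about (414,0) to (398,275) and the leaf's near end is at (430,160). I'll zoom in on the lip.

```bash
python3 - <<'E'
import cv2
a=cv2.imread('pics/w20.png')
cv2.imwrite('pics/c20.png',cv2.resize(a[0:290,370:470],None,fx=4,fy=2,interpolation=cv2.INTER_CUBIC))
cv2.imwrite('pics/c21.png',cv2.resize(a[140:290,380:450],None,fx=4,fy=4,interpolation=cv2.INTER_CUBIC))
cv2.imwrite('pics/c22.png',cv2.resize(a[190:290,270:380],None,fx=5,fy=5,interpolation=cv2.INTER_CUBIC))
E
```

```text
(no output)
```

View pics/c20.png

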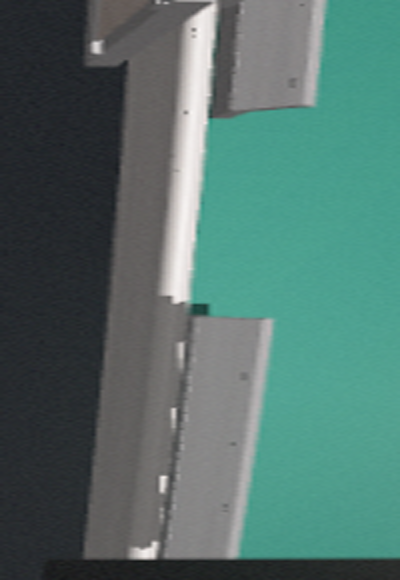

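View pics/c21.png

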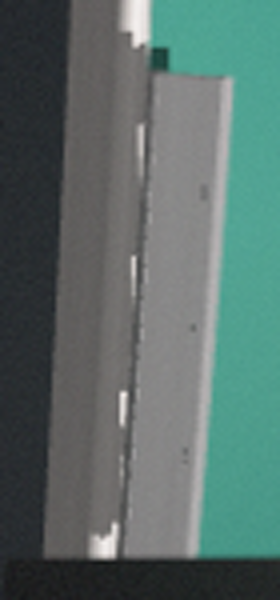

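View pics/c22.png

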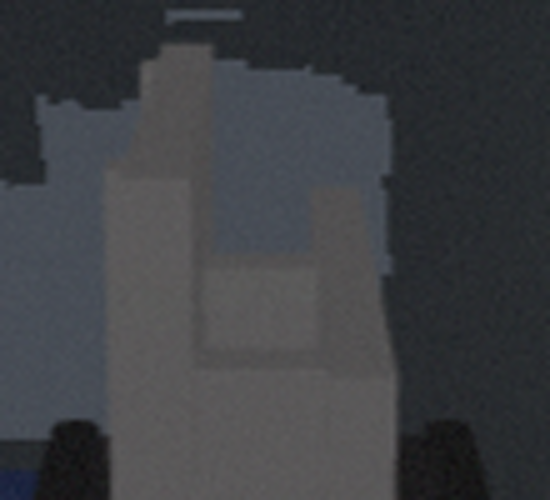

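```bash
python3 - <<'E'
from h import *
np.set_printoptions(precision=4,suppress=True)
s=env.sense();pose=(s['position'],s['eef_rot'])
P=ray('wrist',[(413.75,145),(418.4,50),(406,270)],.1235,pose);print(P[:,:2])
d=P[1]-P[2];yw=np.arctan2(-d[0],d[1]);print(np.degrees(yw))
L=ray('wrist',[(438,159.5),(430,279)],.124,pose);print('leaf',L)
ux=np.array([np.cos(yw),np.sin(yw),0]);uy=np.array([-np.sin(yw),np.cos(yw),0])
print('leaf behind lip',(L-P[0])@ux)
end=L[0]; b=end-uy*.055; b=b-ux*((b-P.mean(0))@ux); print('bay',b)
# fitted holder in hand top rear edge/pan: z top = TCP+.005
z=s['position'][2]+.005
q=np.array([(105,175),(192,178),(328,375),(398,378),(108,480),(398,480)],float)
H=ray('wrist',(q+.5)/5-.5+[270,190],z,pose);Rl=(H-s['position'])
print('holder rel',Rl@ux*1e3,Rl@uy*1e3)
E
```

```text
[[ 0.6018 -0.0624]
 [ 0.6049 -0.0099]
 [ 0.597  -0.1402]]
-3.452952623235726
leaf [[ 0.6162 -0.0715  0.124 ]
 [ 0.6125 -0.1472  0.124 ]]
leaf behind lip [0.0149 0.0158]
bay [ 0.5979 -0.1255  0.124 ]
holder rel [-11.5018  -5.3856   4.3479   9.4205 -11.735    9.599 ] [40.0826 39.8784 25.2626 25.0415 17.0488 17.0997]
```

Lip and leaf agree: the leaf top is 15 mm behind the lip, as specified. bay_mid is at about (0.598, −0.1255), and the top camera gave (0.599, −0.1245). The holder reads about −1 mm in tool x, so I'm aiming the TCP at (0.599, −0.1253).

>>> {"fn": "jog_arm", "kwargs": {"targets": [[[0.2,0,0,0],[0.4,-0.01,0,0],[0.6,-0.014,0,-0.0005],[0.683,-0.014,0,-0.0005],[0.683,-0.014,0,-0.0005],[0.683,-0.014,0,-0.0005],[0.683,-0.014,0,-0.0005]]]}}

```text
time_s: 21.13
position: [0.5979, -0.1254, 0.2169]
eef_rot: [-3.141, 0.002, -0.06]
ft_force: [0.3, -0.1, -0.2]
width: 0.0196
```

```bash
python3 - <<'E'
from h import *
s=env.sense();print(s['time_s'],s['position'],s['eef_rot'],s['ft_force'],s['width'])
a=snap('wrist','w21.png')
cv2.imwrite('pics/c23.png',cv2.resize(a[90:300,260:400,::-1],None,fx=4,fy=2.8,interpolation=cv2.INTER_CUBIC))
E
```

```text
21.1333 [ 0.59793543 -0.12543983  0.21685562] [-3.14113812e+00  1.84762967e-03 -5.99084104e-02] [ 0.27562257 -0.06067216 -0.16509543] 0.019581243156032206
```

View pics/c23.png

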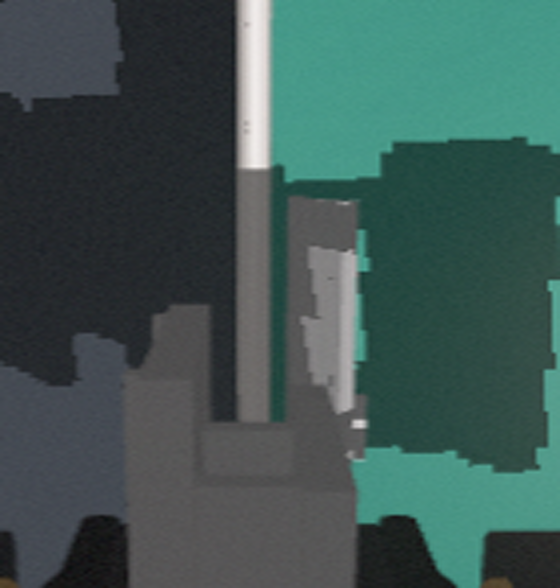

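Looking down between panel and leg, the lip lies in the gap (237–270 in the crop), slightly right of centre. I'll trim +0.8 mm in x and descend over the lip.

>>> {"fn": "jog_arm", "kwargs": {"targets": [[[0.01,0,0,0],[0.01,0,-0.1,0],[0.01,0,-0.2,0],[0.01,0,-0.3,0],[0.01,0,-0.4,0],[0.01,0,-0.44,0],[0.01,0,-0.44,0],[0.01,0,-0.44,0]]]}}

```text
time_s: 21.85
position: [0.5998, -0.1258, 0.1814]
eef_rot: [-3.141, 0.001, -0.06]
ft_force: [-0.5, -1.2, -0.8]
width: 0.0196
```

```bash
python3 - <<'E'
from h import *
s=env.sense();print(s['time_s'],s['position'],s['eef_rot'],s['ft_force'],s['width'])
a=snap('wrist','w22.png')
cv2.imwrite('pics/c24.png',cv2.resize(a[90:300,260:400,::-1],None,fx=4,fy=2.8,interpolation=cv2.INTER_CUBIC))
E
```

```text
21.85 [ 0.59976314 -0.12578651  0.18141196] [-3.14126815e+00  8.77314598e-04 -6.01201090e-02] [-0.50415791 -1.22097407 -0.80951431] 0.019610902472263048
```

View pics/c24.png

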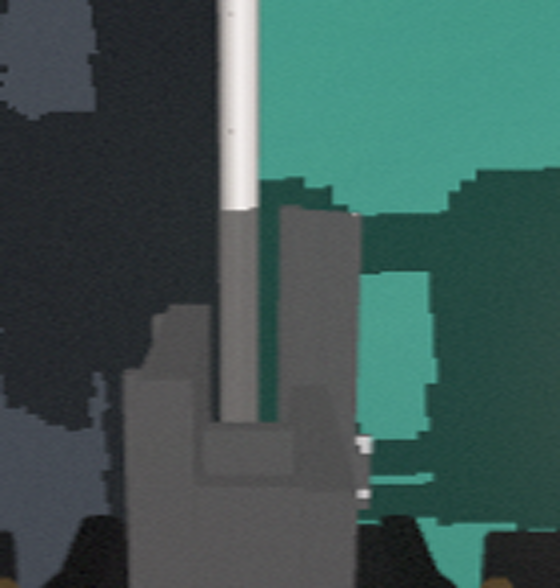

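At lip-top level the lip centre (238) is about 1.5 mm towards the panel side of the gap (209–293). I'll trim −1.2 mm in x and push down.

>>> {"fn": "jog_arm", "kwargs": {"targets": [[[-0.016,0,0,0],[-0.016,0,-0.05,0],[-0.016,0,-0.1,0],[-0.016,0,-0.15,0],[-0.016,0,-0.18,0],[-0.016,0,-0.18,0]]]}}

```text
time_s: 22.4
position: [0.5967, -0.1255, 0.1668]
eef_rot: [-3.141, 0.005, -0.06]
ft_force: [-3.1, -0.6, 1.5]
width: 0.0203
```

>>> {"fn": "jog_arm", "kwargs": {"targets": [[[0,0,-0.04,0],[0,0,-0.08,0],[0,0,-0.11,0],[0,0,-0.11,0],[0,0,-0.11,0]]]}}

```text
time_s: 22.82
position: [0.5976, -0.1255, 0.1576]
eef_rot: [-3.141, 0.003, -0.06]
ft_force: [-3.7, -0.6, -2.7]
width: 0.0195
```

>>> {"fn": "jog_arm", "kwargs": {"targets": [[[0,0,-0.02,0],[0,0,-0.04,0],[0,0,-0.04,0],[0,0,-0.04,0]]], "force": 60}}

```text
time_s: 23.15
position: [0.5982, -0.1256, 0.157]
eef_rot: [-3.141, 0.001, -0.06]
ft_force: [-7.1, 1.0, 8.7]
width: 0.0198
```

```bash
python3 - <<'E'
from h import *
s=env.sense();print(s['time_s'],s['position'],s['eef_rot'],s['ft_force'],s['width'])
a=snap('wrist','w23.png')
E
python3 look.py 23 230 350 100 210
```

```text
23.15 [ 0.59817869 -0.12558221  0.15695582] [-3.14147132e+00  7.97298100e-04 -5.97784309e-02] [-7.07370982  1.00154818  8.69791322] 0.019755820598265132
23.2 [ 0.59817037 -0.12561509  0.15694998] [-3.14147886e+00  7.49417945e-04 -5.98468089e-02] [-6.75653096  1.43951923  8.30138289] 0.019898206393706683
```

View pics/w23.png

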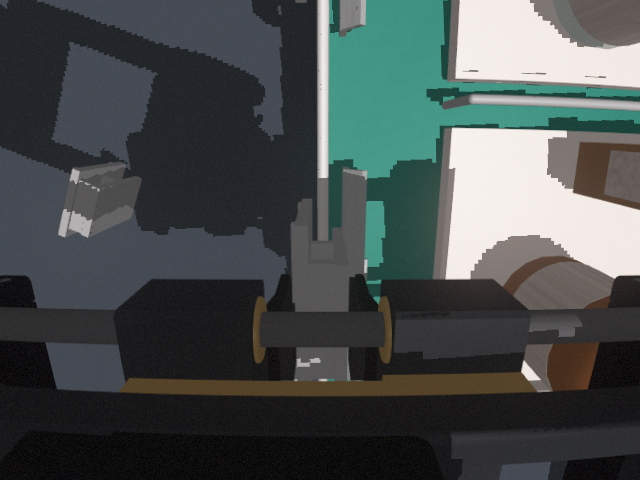

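View pics/s23c.png

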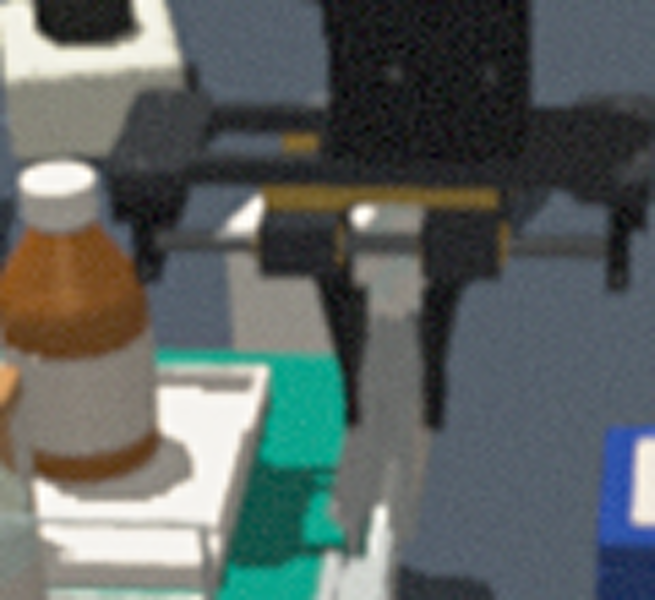

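It seats at z = 0.157, right at the expected home height, and the board is pushing back. The bottle is clear of the gripper. I'll press more firmly.

>>> {"fn": "jog_arm", "kwargs": {"targets": [[[0,0,-0.03,0],[0,0,-0.06,0],[0,0,-0.06,0],[0,0,-0.06,0],[0,0,-0.06,0],[0,0,-0.06,0]]]}}

```text
time_s: 23.75
position: [0.5982, -0.1256, 0.1568]
eef_rot: [3.141, -0.001, -0.059]
ft_force: [-13.4, 2.9, 31.2]
width: 0.0196
```

Pressing at 31 N with a 13 N sideways reaction. I'll ease x slightly to relieve the side load, and check it holds steady.

>>> {"fn": "jog_arm", "kwargs": {"targets": [[[-0.012,0,0.01,0],[-0.012,0,0.01,0],[-0.012,0,0.01,0],[-0.012,0,0.01,0],[-0.012,0,0.01,0],[-0.012,0,0.01,0]]]}}

```text
time_s: 24.25
position: [0.598, -0.1256, 0.1568]
eef_rot: [3.141, -0.002, -0.06]
ft_force: [-10.0, 4.0, 26.9]
width: 0.0194
```

```bash
python3 - <<'E'
from h import *
s=env.sense();print(s['time_s'],s['position'],s['eef_rot'],s['ft_force'],s['width'])
a=snap('wrist','w24.png')
cv2.imwrite('pics/c25.png',cv2.resize(a[150:300,260:400,::-1],None,fx=4,fy=4,interpolation=cv2.INTER_CUBIC))
s=env.sense();print(s['time_s'],s['position'],s['ft_force'])
snap('top','t24.png')
s=env.sense();print(s['time_s'],s['position'],s['ft_force'])
E
```

```text
24.25 [ 0.59804536 -0.12564619  0.15677638] [ 3.14093273e+00 -2.41114309e-03 -5.97360808e-02] [-10.04937755   3.98942951  26.88584779] 0.01939090257236772
24.3 [ 0.59804784 -0.12562212  0.15676187] [-10.97868249   2.42177583  26.4138809 ]
24.35 [ 0.59804838 -0.12560346  0.15677684] [-10.7992292    2.8195098   25.03262027]
```

View pics/c25.png

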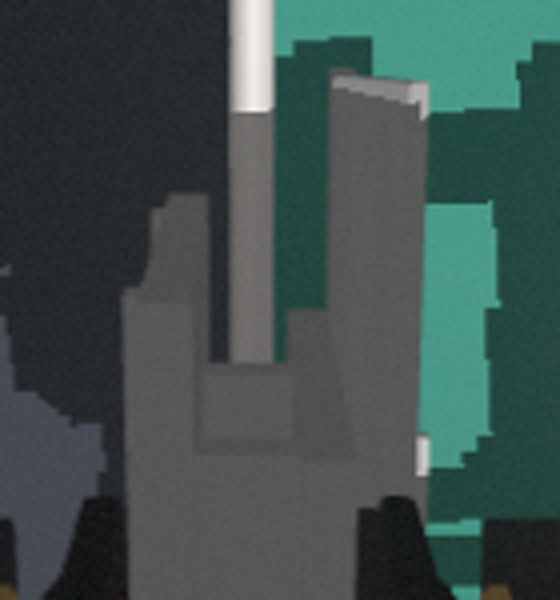

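View pics/t24.png

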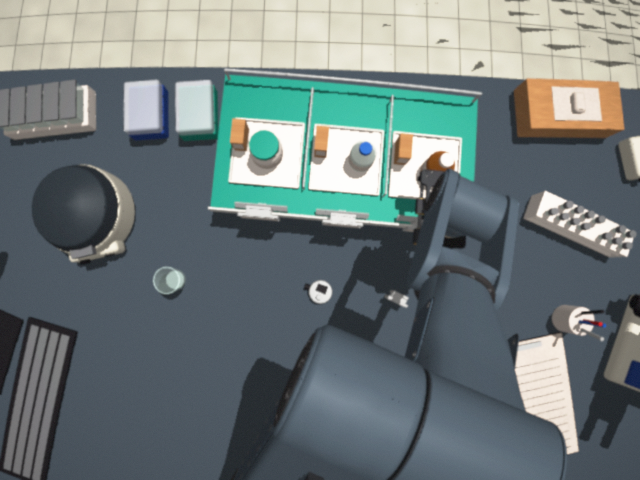

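The lip (230–274) sits inside the gap (209–287) and the leaf is pressed back behind the leg. It holds steady at about 25–27 N down, with the bystanders in place. Handing in.

```bash
python3 -c "
from cell import env
print(env.finish_job()); s=env.sense(); print(s['time_s'],s['position'],s['ft_force'],s['width'])"
```

```text
the job is handed in; nothing more can be done
None
the job is handed in; nothing more can be done
```

The wide label holder is fitted in the right-hand bay (the one with the amber bottle), card outwards. I handed the job in at about 24.4 s, with the arm still gripping it at 60 N and pressing it down.

**Mishap:** my first lift started before the fingers had closed, and it knocked the holder over onto its card. I gripped it lightly by its top end, let it swing feet down, and pressed and dragged it upright on the bench. I then measured its position again and regripped it, waiting this time for the fingers to close on it (19.8 mm).

**Last checks:**
- **Height:** the tool stood at z = 0.1568 m. I expected 0.157 m with the foot on the board, so the foot is hard down and the holder barely slipped in the grip. The finger tips were about 32 mm above the foot.
- **Fit over the lip:** the wrist image showed the lip between panel and leg, with the leaf pressed back behind the leg. The two camera estimates of the bay middle agreed within about 1.5 mm.
- **Press:** the downward force was steady at 25–27 N. A sideways reaction of about 11 N remained, which I reduced but did not remove.
- **Bystanders:** the last top view showed the beaker, tally, small holder, jar and clear bottle where they were. The arm hid the slide box and part of the amber bottle. An earlier side view, after seating but before the final press, showed the amber bottle standing clear of the gripper.

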